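Clamp the spacer rings on a feeder hub

TASK

Take the black cap off the stud in the yellow feeder pan and put it in the grey tub, then put all the white spacer rings lying on the table over the stud, flat on one another, picking them up with a gentle grip because they are brittle. Then set the hex nut squarely on the stud, turn it backwards (anticlockwise) until you feel it drop into the thread, and screw it down clockwise until it sits home on the rings. Let go at the end, and leave the other things on the bench alone.

Things in the scene. Friction and masses are not known exactly. Their poses are not given: they have to be found in the camera images.
- pan: yellow square plastic feeder pan, fixed, 215 mm over its sloping rim, which stands 31 mm above the table; floor 4 mm thick; origin under its centre on the table, z up, sides along x and y. In its middle stand a round seat and the steel stud
- seat (a point): centre of the top of the round seat (boss 60 mm across, 24 mm above the table) in the middle of the pan, at the foot of the stud; z is up, along the stud's axis. The rings are stacked on it
- stud_tip (a point): top end of the fixed upright steel stud, 72 mm above the seat. Stud 28 mm across its thread: a coarse right-handed rope thread with three starts, 27 mm down per clockwise turn (seen from above), from 63 down to 26 mm above the seat, plain shank below. A stop beside each start prevents crossing: a nut turned clockwise before it has dropped in jams. Where the starts lie is not told
- cap_c (a point): centre of the black plastic transit cap, an upside-down cup, eight-sided, 42 mm across flats, 42 mm tall, 36 mm inside; at the start it sits loosely over the stud, its top on the stud's tip; this point is half-way up, z to its closed top when upright; its flats look along its x, y and the diagonals; about 40 g
- tub_in (a point): centre of the inner floor (4 mm above the table) of the round grey plastic tub that takes the cap, fixed; 104 mm across at its foot, 116 mm at the rim, rim 50 mm above the table, walls 4 mm
- nut_c (a point): centre of the dark steel hex nut, 46 mm across flats, 53 mm across corners, 22 mm tall, hole 31 mm with three lugs inside at mid-height; lies flat at the start, either face may be down; z is its axis, its flats look along its x axis and every 60 degrees from it; about 140 g
- nut: the same nut, origin at the middle of one hex face. Set on the stud it rests on the thread ends, centre 62 to 69 mm above the seat; turned back (anticlockwise) by up to a third of a turn it drops by about 8 mm, to below 61 mm; then it runs down clockwise, 9 mm per third of a turn, until its lower face meets the topmost ring. It moves freely on the thread
- ring1_c (a point): centre of a white plastic spacer ring (three to five such rings are present), eight-sided, 56 mm across flats, hole 35 mm, 8 mm thick, flat on the table at the start, either face may be down; z is its axis, its flats look along x, y and the diagonals; 30 g; brittle: cracks if the fingers press on it with more than 100 N in all (both fingers together)
- ring2_c (a point): centre of a white plastic spacer ring (three to five such rings are present), eight-sided, 56 mm across flats, hole 35 mm, 8 mm thick, flat on the table at the start, either face may be down; z is its axis, its flats look along x, y and the diagonals; 30 g; brittle: cracks if the fingers press on it with more than 100 N in all (both fingers together)
- ring3_c (a point): centre of a white plastic spacer ring (three to five such rings are present), eight-sided, 56 mm across flats, hole 35 mm, 8 mm thick, flat on the table at the start, either face may be down; z is its axis, its flats look along x, y and the diagonals; 30 g; brittle: cracks if the fingers press on it with more than 100 N in all (both fingers together)
- ring4_c (a point): centre of a white plastic spacer ring (three to five such rings are present), eight-sided, 56 mm across flats, hole 35 mm, 8 mm thick, flat on the table at the start, either face may be down; z is its axis, its flats look along x, y and the diagonals; 30 g; brittle: cracks if the fingers press on it with more than 100 N in all (both fingers together)
- ring5_c (a point): centre of a white plastic spacer ring (three to five such rings are present), eight-sided, 56 mm across flats, hole 35 mm, 8 mm thick, flat on the table at the start, either face may be down; z is its axis, its flats look along x, y and the diagonals; 30 g; brittle: cracks if the fingers press on it with more than 100 N in all (both fingers together)
- driver: a screwdriver, 170 mm long, lying on the table; not part of the job, leave it alone
- washers: a small closed cardboard box 70 x 50 x 30 mm, origin under its centre; not part of the job, leave it alone
- water: a clear water bottle, 62 mm across, 190 mm tall, origin under its centre; not part of the job, leave it alone
- spanner: an open-ended spanner, 180 mm long, lying on the table; not part of the job, leave it alone
- cap: the same cap, origin at the centre of its open mouth
Mind the look-alikes: they are no part of the job. Leave any green look-alike of the part that bears tub_in alone. What is shaped like the part that bears ring5_c but orange is not meant.

How it is judged:
By the outcome, as a careful person would: the job done as asked, in the order asked, and still so for the second after the job is handed in, with the robot touching nothing.
Of ring1, ring2, ring3, ring4, ring5 only 3 to 5 are there at a start; the rules pass over those that are not, and their reading is None.
At some moment in a run one of ring1, ring2, ring3, ring4, ring5, nut may be knocked a few centimetres aside while the robot is not near it.
Once in a run the grip may slacken for a moment while it holds something.
It also fails if it takes over 208 s, if anything falls off the work surface, if the arm or the gripper's body presses on something with over 40 N, if the wrist force passes 120 N, or if a joint passes its speed limit or range.

ROBOT

A 7-joint arm with a two-finger parallel gripper is mounted at the origin on the work surface. World frame = base frame: x ahead of the robot, y to its left, z up, the work surface at z = 0. Lengths are in m, angles in degrees, forces in N, time in s.
With the tool pointing down it reaches from about 0.425 to 0.925 m from the base axis. Payload 6.8 kg.
Tool frame: the origin (TCP) lies midway between the tips of the shut fingers; the grasp point (between the pads) lies 19 mm behind it (robot.grip_depth is the z of the grasp point in the tool frame, in m); z points along the fingers, y is the line along which they close (so a half turn about z gives the same grasp; the last joint's range is limited). The gripper opens to 88 mm and grips with 3 to 60 N. Pads are 20 mm wide; open, the fingers measure 115 mm over their backs; the gripper's body (75 mm by 178 mm) begins 61 mm behind the grasp point.
Start: joints at [-6.194, 27.33, 1.283, 89.118, -0.659, 63.558, -4.761], TCP at [0.675, 0, 0.223] pointing down, gripper open.
Joint ranges: [-169.35, 169.35], [-19.33, 120.38], [-80.79, 83.38], [13.8, 139.57], [-78.32, 258.32], [9.67, 109.79], [-169.56, 169.56]. Speed limits (degrees/s): [136.94, 136.94, 180, 180, 180, 180, 180].

INTERFACE

Orientations are given as [roll, pitch, yaw] about the fixed x, y, z axes, in that order (R = Rz(yaw) Ry(pitch) Rx(roll)).
In Python, from station import robot gives the robot as it stands.
- The arm moves only by the tool drive_tool, never from a script. Its argument "series" is a list of rows, each an object with "linear": the shift along the world's x, y, z as a fraction of full scale, a list of three; "turn": the turn, a rotation vector about the world's x, y, z as a fraction of full scale, a list of three. In form: [{"linear": [tx, ty, tz], "turn": [ax, ay, az]}, ...]. A call has 1 to 5 rows; each row shifts and turns the commanded pose from where the row before left it; what a row does not reach is not made up. Full scale, the value 1, is 4 cm for a shift and 4 degrees for a turn. A row lasts 1/12 s, in which the tool goes at most 41.7 mm and 7.16 degrees, less where a joint would pass 70% of its speed; a pose out of reach is approached as far as the arm can. A call with a number of a shift or a turn outside -1 to 1 is refused whole. A call with a gripper value outside its range is refused whole. "grip" is the opening, from 0 (shut) to 1 (fully open), set as the call begins (left out, the last holds). The fingers move at their own pace and stop on an object; "squeeze" is the grip in N (left out, the last holds). Time passes only in rows, so rows that do not move let the fingers close. It gives the time, the measured TCP pose, the force, the opening and the grip force at its end, in the units of the state.
- robot.state(): the state, without advancing time (a new reading comes with each control period).
- robot.grab_frame(name): name is "scene" or "side" or "wrist"; returns a dict with "image" (480x640x3 uint8, blue, green, red), "fx", "fy", "cx", "cy" (pixels), "k1" (the pictures are not rectified: a ray, as slopes to the right and down, at radius r is drawn at 1 + k1 r^2 times it, then the intrinsics apply), "view" (4x4, takes a point from world to camera coordinates); the wrist camera has in their place "tool_from_camera" (4x4, takes a point from camera to tool coordinates, whose origin is the TCP and whose axes are the flange's). Camera axes: x right, y up, looking along -z (the intrinsics and any distortion apply to the point x, -y, -z); pixel columns grow to the right and rows downward; lengths in m; the calibration is good to about 2 mm. A picture is of the moment at which its call begins: read the wrist's pose just before it. There is no depth.
- robot.finish_job(): hands the job in; it is judged then, once.
The state is a dict: "t": time; "joint_pos": joint angles; "qd": joint speeds; "joint_efforts": joint torques, N m; "tcp_pos": TCP position; "tool_rot": TCP orientation; "ft_force": force on the tool from outside, world axes, zero at the start; "moment": the same for the moment, N m; "grip_width": opening from 0.0 (shut) to 1.0 (fully open); "grip_force": force on a finger pad.
Only numpy, scipy, OpenCV 4.12 (cv2) and the standard library are available. Lean on these libraries where they do the work, as an engineer would, in place of code of your own. Each camera call takes 0.05 s, during which the arm holds its last target. There are 200 camera calls.

## Working session

There is one attempt and no reset: what is moved stays moved. The work goes in short steps, Python scripts to look and compute and a tool call to move; the robot and the scene stay as the last step left them, time stands still between calls to the robot, and variables do not carry over. Pictures are saved under pics/ and viewed, at most 14 in all, crops included, and the job is handed in when it is done.

Besides the shell and the picture viewer there is one more tool, called after "Call:" by a JSON object that holds its "fn" and its "kwargs", one argument or row to a line. drive_tool: Moves the arm, as the interface text tells. Its arguments: {"type":"object","properties":{"series":{"type":"array","items":{"type":"object","properties":{"linear":{"type":"array","items":{"type":"number"}},"turn":{"type":"array","items":{"type":"number"}}}}},"grip":{"type":"number"},"squeeze":{"type":"number"}},"required":["series"]}

```bash
mkdir -p pics; ls; cat > h.py <<'E'
import numpy as np, cv2, json
from station import robot
from scipy.spatial.transform import Rotation as R
def grab(name,png=None):
    s=robot.state(); f=robot.grab_frame(name)
    if png: cv2.imwrite('pics/'+png,f['image'])
    if name=='wrist':
        T=np.eye(4); T[:3,:3]=R.from_euler('xyz',s['tool_rot'],degrees=True).as_matrix(); T[:3,3]=s['tcp_pos']
        f['c2w']=T@np.array(f['tool_from_camera'])
    else: f['c2w']=np.linalg.inv(np.array(f['view']))
    return f
def rays(f,px):
    px=np.atleast_2d(np.float64(px)); K=np.array([[f['fx'],0,f['cx']],[0,f['fy'],f['cy']],[0,0,1.]])
    u=cv2.undistortPoints(px[:,None],K,np.array([f['k1'],0,0,0,0.]))[:,0]
    d=np.c_[u[:,0],-u[:,1],-np.ones(len(u))]@f['c2w'][:3,:3].T
    return f['c2w'][:3,3],d
def onz(f,px,z):
    o,d=rays(f,px); return o+d*((z-o[2])/d[:,2])[:,None]
def proj(f,P):
    P=np.atleast_2d(P); c=(P-f['c2w'][:3,3])@f['c2w'][:3,:3]
    x,y=c[:,0]/-c[:,2],-c[:,1]/-c[:,2]; k=1+f['k1']*(x*x+y*y)
    return np.c_[f['fx']*x*k+f['cx'],f['fy']*y*k+f['cy']]
def tri(obs):
    A=np.zeros((3,3));b=np.zeros(3)
    for f,p in obs:
        o,d=rays(f,p);d=d[0]/np.linalg.norm(d[0]);M=np.eye(3)-np.outer(d,d);A+=M;b+=M@o
    return np.linalg.solve(A,b)
E
python3 - <<'E'
from h import *
for n in('scene','side','wrist'):
    f=grab(n,n+'0.png'); print(n,f['fx'],f['k1'],f['c2w'].round(3).tolist())
print(robot.state(),robot.grip_depth)
E
```

```text
pics
scene 517.3383664181008 -0.027255735018417587 [[-0.315, -0.596, 0.739, 1.522], [0.949, -0.198, 0.244, 0.364], [0.001, 0.778, 0.628, 0.88], [0.0, 0.0, 0.0, 1.0]]
side 534.0233042193706 -0.14633136004904515 [[0.964, 0.167, -0.208, 0.3], [-0.266, 0.557, -0.787, -1.056], [-0.015, 0.814, 0.581, 0.896], [0.0, 0.0, 0.0, 1.0]]
wrist 390.10064853334205 -0.05234095894696798 [[1.0, -0.002, 0.002, 0.675], [0.001, 0.966, 0.26, 0.07], [-0.002, -0.26, 0.966, 0.384], [0.0, 0.0, 0.0, 1.0]]
{'t': 0.15, 'joint_pos': array([-6.19305876, 27.36626273,  1.28029811, 89.16328526, -0.6571222 ,
       63.55949386, -4.76133909]), 'qd': array([ 0.0797344 , -0.20008828,  0.09372738, -0.16028884,  0.11721292,
        0.03624029, -0.00427738]), 'joint_efforts': array([ 2.56581799e-03, -5.83290482e+01,  1.53667007e+00, -2.72875071e+01,
       -5.42110554e-02,  1.44432642e-02,  8.67239464e-05]), 'tcp_pos': array([ 6.74536383e-01, -2.21514723e-05,  2.21904149e-01]), 'tool_rot': array([-1.79918631e+02,  7.29911847e-03,  9.00012247e+01]), 'ft_force': array([ 0.08289429, -0.01918183,  0.06102778]), 'moment': array([-0.01542155, -0.00682668, -0.01759008]), 'grip_force': 0.0, 'grip_width': 1.0008860530195365} -0.0187
```

View pics/scene0.png

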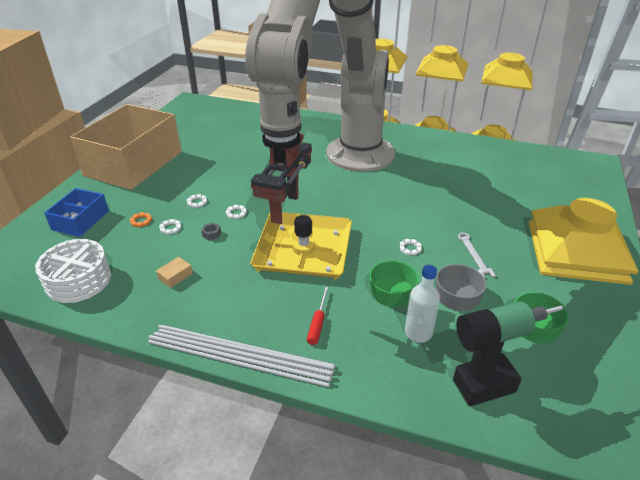

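View pics/side0.png

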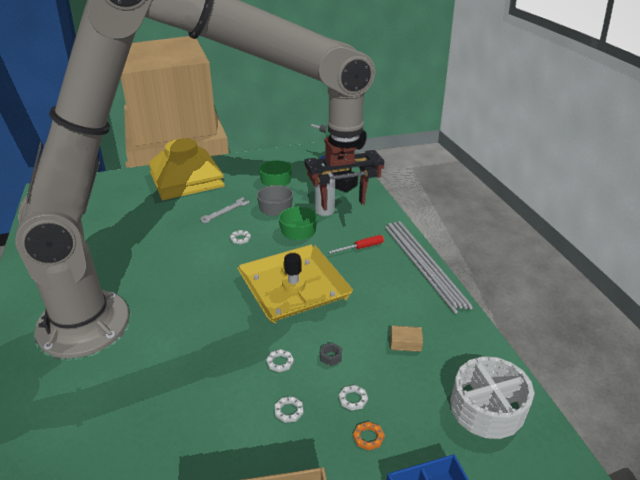

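```bash
cat >> h.py <<'E'
def blob(f,cond,seed,rad=28,close=5):
    """contour of the mask blob nearest seed; returns hull centre (min enclosing rect of ellipse) and contour"""
    hsv=cv2.cvtColor(f['image'],cv2.COLOR_BGR2HSV)
    m=cv2.inRange(hsv,*[np.array(c) for c in cond]); w=np.zeros_like(m); cv2.circle(w,tuple(int(v) for v in seed),rad,255,-1); m&=w
    if close: m=cv2.morphologyEx(m,cv2.MORPH_CLOSE,np.ones((close,close),np.uint8))
    cs,_=cv2.findContours(m,cv2.RETR_EXTERNAL,cv2.CHAIN_APPROX_NONE); c=max(cs,key=cv2.contourArea)
    h=cv2.convexHull(c); return c[:,0],h[:,0]
WH=((0,0,150),(179,50,255)); DK=((0,0,0),(179,90,85)); YE=((18,120,90),(35,255,255)); GR=((0,0,60),(179,40,175))
def cen(h):
    m=cv2.moments(h.astype(np.float32)); return np.array([m['m10']/m['m00'],m['m01']/m['m00']])
E
python3 - <<'E'
from h import *
S=grab('scene');D=grab('side')
# rings
sc=[(197,200),(171,227),(236,212),(411,246)]; sd=[(288,409),(353,397),(280,360),(240,237)]
for a,b in zip(sc,sd):
    h1=blob(S,WH,a,18)[1];h2=blob(D,WH,b,22)[1]
    p=[];
    for f,h in((S,h1),(D,h2)):
        P=onz(f,h,.004); p.append(onz(f,cen(h),.004)[0,:2])
    print('ring',np.round(p,4).tolist(),'tri',tri([(S,cen(h1)),(D,cen(h2))]).round(4),cv2.contourArea(h1),cv2.contourArea(h2))
h1=blob(S,DK,(211,231),16)[1];h2=blob(D,DK,(330,353),20)[1]
print('nut',onz(S,cen(h1),.011)[0].round(4),onz(D,cen(h2),.011)[0].round(4),tri([(S,cen(h1)),(D,cen(h2))]).round(4),cv2.boundingRect(h1),cv2.boundingRect(h2))
h1=blob(S,DK,(303,228),22)[1];h2=blob(D,DK,(292,264),20)[1]
print('cap',tri([(S,cen(h1)),(D,cen(h2))]).round(4),cv2.boundingRect(h1),cv2.boundingRect(h2))
# pan outline and tub rim
for f,s in((S,(303,245)),(D,(295,282))):
    c,h=blob(f,YE,s,75,9); r=cv2.approxPolyDP(h[:,None],8,True)[:,0]; print('pan',r.tolist(),onz(f,r,.031).round(3)[:,:2].tolist(),onz(f,cen(h),.031)[0].round(4))
for f,s,n in((S,(460,285),'a'),(D,(275,200),'b')):
    hsv=cv2.cvtColor(f['image'],cv2.COLOR_BGR2HSV); print(hsv[s[1]-20:s[1]+24:6,s[0]].tolist())
x=np.hstack([cv2.resize(S['image'][225:325,380:520],None,fx=3,fy=3),cv2.resize(D['image'][150:250,210:335],None,fx=3,fy=3)]);cv2.imwrite('pics/tub.png',x)
E
```

```text
ring [[0.436, -0.3868], [0.4332, -0.3848]] tri [ 0.4342 -0.3862  0.0041] 196.5 537.0
ring [[0.5716, -0.3954], [0.5693, -0.3934]] tri [ 0.5702 -0.3947  0.0041] 240.5 515.0
ring [[0.4498, -0.2515], [0.4467, -0.2494]] tri [ 0.4477 -0.251   0.004 ] 210.0 428.0
ring [[0.4474, 0.2567], [0.4445, 0.2608]] tri [0.4454 0.2575 0.0044] 270.0 193.0
nut [ 0.5665 -0.2673  0.011 ] [ 0.5579 -0.2693  0.011 ] [ 0.5604 -0.2688  0.0078] (202, 225, 19, 15) (320, 343, 21, 23)
cap [ 0.5401 -0.0093  0.0759] (295, 216, 17, 22) (285, 254, 16, 22)
pan [[269, 213], [351, 220], [339, 277], [258, 271], [250, 262]] [[0.46, -0.141], [0.419, 0.085], [0.648, 0.12], [0.689, -0.073], [0.665, -0.105]] [ 0.5632 -0.0032  0.031 ]
pan [[352, 289], [275, 323], [238, 268], [311, 245]] [[0.671, -0.092], [0.458, -0.158], [0.41, 0.075], [0.624, 0.121]] [ 0.5377 -0.0271  0.031 ]
[[94, 18, 111], [96, 13, 96], [95, 16, 94], [107, 18, 100], [107, 16, 146], [108, 17, 146], [100, 17, 88], [90, 14, 88]]
[[67, 162, 115], [96, 12, 106], [98, 10, 102], [98, 10, 102], [90, 11, 91], [90, 11, 93], [75, 93, 102], [75, 106, 123]]
```

View pics/tub.png

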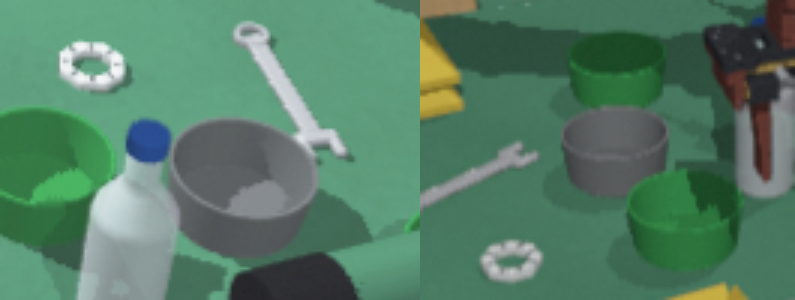

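View pics/wrist0.png

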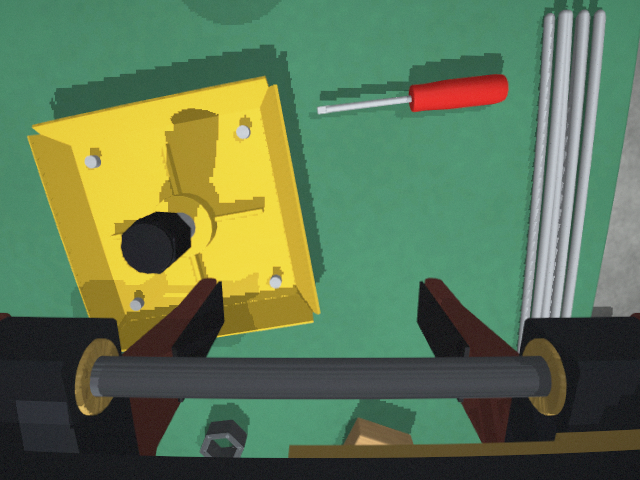

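```bash
python3 - <<'E'
from h import *
S=grab('scene');D=grab('side');W=grab('wrist')
print('tub',onz(S,[(461.3,279),(436.7,278),(486,280)],.05).round(3).tolist(),onz(D,[(275,192.7),(257.3,192.5),(292.7,192.5)],.05).round(3).tolist(),tri([(S,(461.3,279)),(D,(275,192.7))]).round(3))
for z in(.18,.19):print('bottle',onz(S,[(429.5,273)],z).round(3))
print('bottle foot px', proj(S,[[.70,.30,0]]))
for n,px in(('greenS',(393,278)),): print(n,onz(S,[px],.05).round(3))
# cap top from wrist
h=blob(W,((0,0,0),(179,255,45)),(150,245),60,5)[1]; print('capW hull',cv2.boundingRect(h)); 
hsv=cv2.cvtColor(W['image'],cv2.COLOR_BGR2HSV); print(hsv[245,100:200:8].tolist())
# stud triangulation: visible steel below cap in S
print('seat proj',proj(W,[[.5401,-.0093,.024],[.5401,-.0093,.099]]).round(1).tolist())
c,hh=blob(D,YE,(295,282),75,9)
E
```

```text
tub [[0.584, 0.398, 0.05], [0.598, 0.343, 0.05], [0.569, 0.454, 0.05]] [[0.586, 0.406, 0.05], [0.532, 0.424, 0.05], [0.64, 0.39, 0.05]] [0.585 0.399 0.053]
bottle [[0.733 0.331 0.18 ]]
bottle [[0.744 0.331 0.19 ]]
bottle foot px [[407.86751241 319.04033286]]
greenS [[0.631 0.246 0.05 ]]
capW hull (121, 212, 69, 61)
[[24, 190, 187], [26, 189, 238], [26, 188, 239], [120, 40, 45], [115, 36, 42], [109, 46, 44], [108, 29, 44], [100, 19, 40], [108, 30, 43], [105, 19, 27], [60, 10, 25], [75, 16, 32], [26, 185, 242]]
seat proj [[178.4, 225.3], [144.3, 246.4]]
```

Call:
{"fn": "drive_tool", "kwargs": {
  "series": [
    {"linear": [-0.8,0,0],"turn": [0,0,0]},
    {"linear": [-0.8,0,0],"turn": [0,0,0]},
    {"linear": [-0.8,0,0],"turn": [0,0,0]},
    {"linear": [-0.8,0,0],"turn": [0,0,0]},
    {"linear": [-0.1,-0.2,0],"turn": [0,0,0]}
  ]
}}

```text
t: 0.82
tcp_pos: [0.538, -0.0068, 0.2223]
tool_rot: [-179.8, -0.0, 90.1]
ft_force: [0.0, 1.1, -0.3]
grip_width: 1.001
grip_force: 0.0
```

Call:
{"fn": "drive_tool", "kwargs": {
  "series": [
    {"linear": [0,0,0],"turn": [0,0,0]},
    {"linear": [0,0,0],"turn": [0,0,0]},
    {"linear": [0,0,0],"turn": [0,0,0]}
  ]
}}

```text
t: 1.07
tcp_pos: [0.5445, -0.0078, 0.223]
tool_rot: [179.9, -0.0, 90.0]
ft_force: [0.6, 0.5, 0.2]
grip_width: 0.997
grip_force: 0.0
```

```bash
python3 - <<'E'
from h import *
W=grab('wrist','w1.png');S=grab('scene');D=grab('side')
print(robot.state()['tcp_pos'].round(4),robot.state()['tool_rot'].round(2))
print(proj(W,[[.54,-.0093,.099],[.54,-.0093,.024]]).round(1).tolist())
for f,s,r in((W,proj(W,[[.54,-.0093,.09]])[0],60),(S,(303,228),22),(D,(292,264),20)):
    c,h=blob(f,((0,0,0),(179,110,70)),s,r,3); a=cv2.approxPolyDP(h[:,None],2.5,True)[:,0]; print(cv2.boundingRect(h),a.tolist())
x0,y0=[int(v)-70 for v in proj(W,[[.54,-.0093,.09]])[0]]
cr=W['image'][y0:y0+140,x0:x0+140]; cv2.imwrite('pics/w1c.png',np.hstack([cv2.resize(cr,None,fx=3,fy=3),cv2.resize(cv2.convertScaleAbs(cr,alpha=3),(360,420))])); print(x0,y0)
E
```

```text
[ 0.544  -0.0077  0.2225] [ 1.7999e+02 -1.0000e-02  9.0020e+01]
[[313.5, 236.6], [314.8, 217.3]]
(288, 203, 55, 61) [[327, 204], [342, 226], [340, 250], [324, 263], [302, 261], [288, 245], [292, 217], [307, 203]]
(295, 216, 17, 22) [[307, 216], [311, 221], [311, 232], [307, 236], [299, 236], [295, 232], [295, 219]]
(285, 254, 16, 22) [[297, 254], [300, 270], [297, 274], [288, 274], [285, 257]]
243 163
```

View pics/w1c.png

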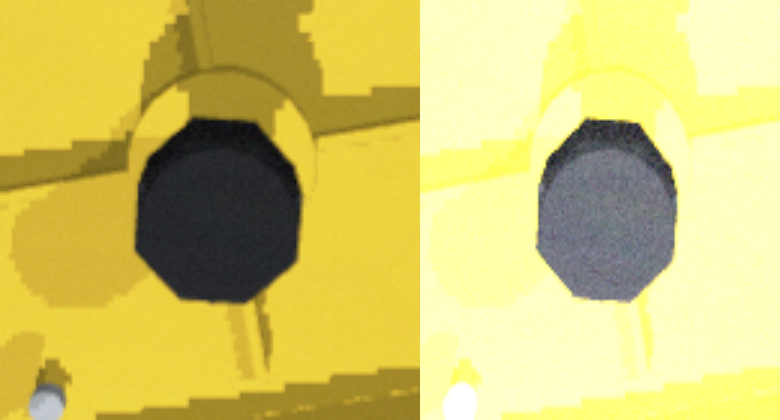

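Call:
{"fn": "drive_tool", "kwargs": {
  "series": [
    {"linear": [-0.05,0,-0.9],"turn": [0,0,-1]},
    {"linear": [0,0,-0.9],"turn": [0,0,0]},
    {"linear": [0,0,-0.9],"turn": [0,0,0]},
    {"linear": [0,0,-0.8],"turn": [0,0,0]},
    {"linear": [0,0,-0.45],"turn": [0,0,0]}
  ]
}}

```text
t: 1.63
tcp_pos: [0.5396, -0.0078, 0.061]
tool_rot: [-179.8, 0.0, 86.0]
ft_force: [-0.2, 0.1, -0.8]
grip_width: 1.004
grip_force: 0.0
```

Call:
{"fn": "drive_tool", "kwargs": {
  "series": [
    {"linear": [0,0,0]},
    {"linear": [0,0,0]},
    {"linear": [0,0,0]},
    {"linear": [0,0,0]},
    {"linear": [0,0,0]}
  ],
  "grip": 0,
  "squeeze": 25
}}

```text
$.series[0]: bad value
```

Call:
{"fn": "drive_tool", "kwargs": {
  "series": [
    {"linear": [0,0,0]},
    {"linear": [0,0,0]},
    {"linear": [0,0,0]},
    {"linear": [0,0,0]},
    {"linear": [0,0,0]}
  ]
}}

```text
$.series[0]: bad value
```

Call:
{"fn": "drive_tool", "kwargs": {
  "series": [
    {"linear": [0,0,0],"turn": [0,0,0]},
    {"linear": [0,0,0],"turn": [0,0,0]},
    {"linear": [0,0,0],"turn": [0,0,0]},
    {"linear": [0,0,0],"turn": [0,0,0]},
    {"linear": [0,0,0],"turn": [0,0,0]}
  ],
  "grip": 0,
  "squeeze": 25
}}

```text
t: 2.05
tcp_pos: [0.5423, -0.0079, 0.0662]
tool_rot: [179.8, -0.0, 86.0]
ft_force: [0.1, 0.8, 0.6]
grip_width: 0.664
grip_force: 0.0
```

Call:
{"fn": "drive_tool", "kwargs": {
  "series": [
    {"linear": [0,0,0],"turn": [0,0,0]},
    {"linear": [0,0,0],"turn": [0,0,0]},
    {"linear": [0,0,0],"turn": [0,0,0]},
    {"linear": [0,0,0],"turn": [0,0,0]},
    {"linear": [0,0,0],"turn": [0,0,0]}
  ]
}}

```text
t: 2.47
tcp_pos: [0.5414, -0.008, 0.0653]
tool_rot: [179.9, -0.0, 86.0]
ft_force: [-1.6, -0.1, 6.4]
grip_width: 0.478
grip_force: 25.0
```

Call:
{"fn": "drive_tool", "kwargs": {
  "series": [
    {"linear": [0,0,0.5],"turn": [0,0,0]},
    {"linear": [0,0,0.9],"turn": [0,0,0]},
    {"linear": [0,0,0.9],"turn": [0,0,0]},
    {"linear": [0,0.3,0.2],"turn": [0,0,0]},
    {"linear": [0.09,0.8,0],"turn": [0,0,0]}
  ]
}}

```text
t: 2.88
tcp_pos: [0.5464, 0.0317, 0.1679]
tool_rot: [179.7, 0.1, 85.5]
ft_force: [0.1, 0.6, -1.5]
grip_width: 0.476
grip_force: 25.0
```

Call:
{"fn": "drive_tool", "kwargs": {
  "series": [
    {"linear": [0.1,0.9,0],"turn": [0,0,0]},
    {"linear": [0.1,0.9,0],"turn": [0,0,0]},
    {"linear": [0.1,0.9,0],"turn": [0,0,0]},
    {"linear": [0.1,0.9,0],"turn": [0,0,0]},
    {"linear": [0.1,0.9,0],"turn": [0,0,0]}
  ]
}}

```text
t: 3.3
tcp_pos: [0.5641, 0.218, 0.1641]
tool_rot: [-180.0, 0.0, 86.0]
ft_force: [0.6, -1.3, -0.2]
grip_width: 0.475
grip_force: 25.0
```

Call:
{"fn": "drive_tool", "kwargs": {
  "series": [
    {"linear": [0.1,0.9,0],"turn": [0,0,0]},
    {"linear": [0.1,0.9,0],"turn": [0,0,0]},
    {"linear": [0.1,0.9,0],"turn": [0,0,0]},
    {"linear": [0.1,0.9,0],"turn": [0,0,0]},
    {"linear": [0.1,0.9,0],"turn": [0,0,0]}
  ]
}}

```text
t: 3.72
tcp_pos: [0.584, 0.3979, 0.1638]
tool_rot: [-180.0, 0.0, 86.0]
ft_force: [0.3, 0.6, -1.0]
grip_width: 0.479
grip_force: 25.0
```

Call:
{"fn": "drive_tool", "kwargs": {
  "series": [
    {"linear": [0,0.1,0],"turn": [0,0,0]},
    {"linear": [0,0,0],"turn": [0,0,0]},
    {"linear": [0,0,0],"turn": [0,0,0]}
  ]
}}

```text
t: 3.97
tcp_pos: [0.5841, 0.3994, 0.1636]
tool_rot: [-179.9, 0.1, 86.0]
ft_force: [1.1, -0.4, -0.5]
grip_width: 0.472
grip_force: 25.0
```

```bash
python3 - <<'E'
from h import *
S=grab('scene');D=grab('side')
a=S['image'][170:320,380:540];b=D['image'][90:240,200:360]
cv2.imwrite('pics/t2.png',cv2.resize(np.hstack([a,b]),None,fx=2.4,fy=2.4))
E
```

```text
(no output)
```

View pics/t2.png

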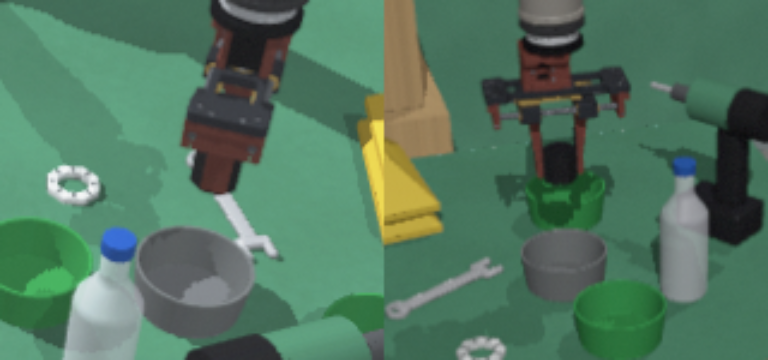

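Call:
{"fn": "drive_tool", "kwargs": {
  "series": [
    {"linear": [0,0,-0.8],"turn": [0,0,0]},
    {"linear": [0,0,-0.9],"turn": [0,0,0]},
    {"linear": [0,0,-0.9],"turn": [0,0,0]},
    {"linear": [0,0,-0.6],"turn": [0,0,0]},
    {"linear": [0,0,-0.35],"turn": [0,0,0]}
  ]
}}

```text
t: 4.48
tcp_pos: [0.5835, 0.3965, 0.0193]
tool_rot: [-179.8, 0.2, 85.9]
ft_force: [-0.2, -0.9, 0.5]
grip_width: 0.475
grip_force: 25.0
```

Call:
{"fn": "drive_tool", "kwargs": {
  "series": [
    {"linear": [0,0,0],"turn": [0,0,0]},
    {"linear": [0,0,0],"turn": [0,0,0]},
    {"linear": [0,0,0],"turn": [0,0,0]}
  ]
}}

```text
t: 4.73
tcp_pos: [0.5862, 0.4004, 0.0249]
tool_rot: [179.8, -0.1, 85.9]
ft_force: [0.1, -0.2, 0.1]
grip_width: 0.473
grip_force: 25.0
```

Call:
{"fn": "drive_tool", "kwargs": {
  "series": [
    {"linear": [0,0,0],"turn": [0,0,0]},
    {"linear": [0,0,0],"turn": [0,0,0]},
    {"linear": [0,0,0],"turn": [0,0,0]},
    {"linear": [0,0,0],"turn": [0,0,0]}
  ],
  "grip": 0.65
}}

```text
t: 5.07
tcp_pos: [0.585, 0.4004, 0.0236]
tool_rot: [179.9, -0.1, 86.0]
ft_force: [0.5, -0.2, -0.7]
grip_width: 0.647
grip_force: 0.0
```

Call:
{"fn": "drive_tool", "kwargs": {
  "series": [
    {"linear": [0,0,0.4],"turn": [0,0,0]},
    {"linear": [0,0,0.9],"turn": [0,0,0]},
    {"linear": [0,0,0.9],"turn": [0,0,0]},
    {"linear": [0,0,0.9],"turn": [0,0,0]},
    {"linear": [0,0,0.5],"turn": [0,0,0]}
  ]
}}

```text
t: 5.48
tcp_pos: [0.5861, 0.4012, 0.1718]
tool_rot: [179.8, -0.2, 86.0]
ft_force: [0.3, 0.8, 1.0]
grip_width: 0.649
grip_force: 0.0
```

Call:
{"fn": "drive_tool", "kwargs": {
  "series": [
    {"linear": [-0.6,-0.6,0.3],"turn": [0,0,0]},
    {"linear": [-0.7,-0.7,0.2],"turn": [0,0,0]},
    {"linear": [-0.7,-0.7,0.2],"turn": [0,0,0]},
    {"linear": [-0.7,-0.7,0.2],"turn": [0,0,0]},
    {"linear": [-0.7,-0.7,0],"turn": [0,0,1]}
  ],
  "grip": 1
}}

```text
t: 5.9
tcp_pos: [0.448, 0.2633, 0.2043]
tool_rot: [179.8, -0.1, 90.0]
ft_force: [-0.2, -0.6, 0.5]
grip_width: 0.982
grip_force: 0.0
```

Call:
{"fn": "drive_tool", "kwargs": {
  "series": [
    {"linear": [0,0,0],"turn": [0,0,0]},
    {"linear": [0,0,0],"turn": [0,0,0]},
    {"linear": [0,0,0],"turn": [0,0,0]}
  ]
}}

```text
t: 6.15
tcp_pos: [0.4493, 0.2647, 0.2034]
tool_rot: [179.9, -0.1, 90.0]
ft_force: [0.5, 1.1, 0.5]
grip_width: 0.999
grip_force: 0.0
```

```bash
cat >> h.py <<'E'
def octa(f,h,z):
    """centre and flat angle (mod 45 deg, world) of an octagon hull seen at height z; also mean across-flats"""
    P=onz(f,h,z)[:,:2]; c=onz(f,cen(h),z)[0,:2]
    a=np.radians(np.arange(0,180,.5)); w=np.array([np.ptp(P@[np.cos(t),np.sin(t)]) for t in a])
    n=90; m=w.reshape(-1,n).mean(0); k=np.exp(-8j*a[:n])
    ph=np.angle((m*k).sum()); t=(-np.degrees(ph)/8+22.5)%45   # widths peak at corners
    mid=[(P@[np.cos(u),np.sin(u)]) for u in (np.radians(t)+np.arange(4)*np.pi/4)]
    return c,t,[round(np.ptp(v)*1e3,1) for v in mid]
E
python3 - <<'E'
from h import *
W=grab('wrist','w2.png'); s=robot.state(); print(s['tcp_pos'].round(4),s['tool_rot'].round(2))
p=proj(W,[[.4454,.2575,.008]])[0]; c,h=blob(W,WH,p,70,5); print(p,cen(h)); print(octa(W,h,.008))
x,y=[int(v) for v in p]; cv2.imwrite('pics/w2c.png',cv2.resize(W['image'][max(0,y-70):y+70,max(0,x-70):x+70],None,fx=4,fy=4))
E
```

```text
[0.4497 0.2652 0.2033] [ 1.7991e+02 -8.0000e-02  8.9990e+01]
[315.26730628 224.24216586] [316.27146315 224.9032821 ]
(array([0.44633989, 0.25686712]), np.float64(11.770689350700016), [np.float64(56.8), np.float64(57.1), np.float64(57.1), np.float64(56.8)])
```

View pics/w2c.png

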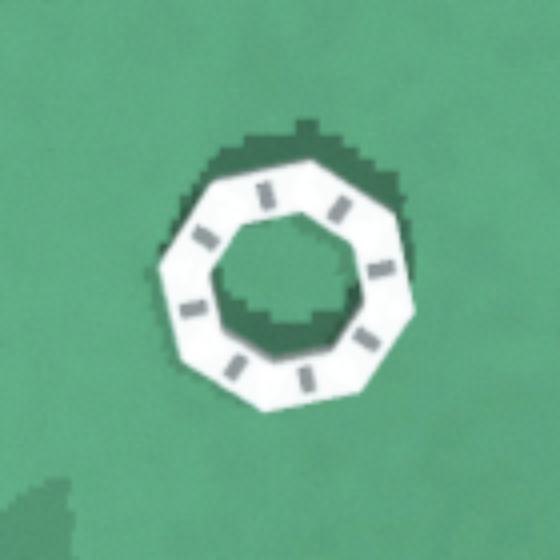

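Call:
{"fn": "drive_tool", "kwargs": {
  "series": [
    {"linear": [-0.085,-0.2,-0.8],"turn": [0,0,1]},
    {"linear": [0,0,-0.95],"turn": [0,0,1]},
    {"linear": [0,0,-0.95],"turn": [0,0,1]},
    {"linear": [0,0,-0.95],"turn": [0,0,0]},
    {"linear": [0,0,-0.7],"turn": [0,0,0]}
  ]
}}

```text
t: 6.62
tcp_pos: [0.4454, 0.2568, 0.0257]
tool_rot: [-179.9, -0.0, 102.0]
ft_force: [-1.4, -0.0, -0.9]
grip_width: 1.002
grip_force: 0.0
```

Call:
{"fn": "drive_tool", "kwargs": {
  "series": [
    {"linear": [0,0,0],"turn": [0,0,0]},
    {"linear": [0,0,-0.2],"turn": [0,0,0]},
    {"linear": [0,0,-0.2],"turn": [0,0,0]},
    {"linear": [0,0,-0.1],"turn": [0,0,0]},
    {"linear": [0,0,-0.1],"turn": [0,0,0]}
  ]
}}

```text
t: 7.03
tcp_pos: [0.4463, 0.2568, 0.0055]
tool_rot: [179.9, -0.1, 102.0]
ft_force: [-0.2, 0.2, 0.5]
grip_width: 1.0
grip_force: 0.0
```

Call:
{"fn": "drive_tool", "kwargs": {
  "series": [
    {"linear": [0,0,0],"turn": [0,0,0]},
    {"linear": [0,0,0],"turn": [0,0,0]}
  ]
}}

```text
t: 7.2
tcp_pos: [0.4457, 0.2563, 0.0053]
tool_rot: [179.9, -0.0, 102.0]
ft_force: [0.1, -0.2, 0.5]
grip_width: 1.003
grip_force: 0.0
```

Call:
{"fn": "drive_tool", "kwargs": {
  "series": [
    {"linear": [0,0,-0.06],"turn": [0,0,0]},
    {"linear": [0,0,0],"turn": [0,0,0]},
    {"linear": [0,0,0],"turn": [0,0,0]},
    {"linear": [0,0,0],"turn": [0,0,0]},
    {"linear": [0,0,0],"turn": [0,0,0]}
  ],
  "grip": 0,
  "squeeze": 15
}}

```text
t: 7.62
tcp_pos: [0.4453, 0.2561, 0.0024]
tool_rot: [180.0, -0.0, 102.0]
ft_force: [-0.3, 0.2, -0.5]
grip_width: 0.658
grip_force: 0.0
```

Call:
{"fn": "drive_tool", "kwargs": {
  "series": [
    {"linear": [0,0,0],"turn": [0,0,0]},
    {"linear": [0,0,0],"turn": [0,0,0]},
    {"linear": [0,0,0],"turn": [0,0,0]},
    {"linear": [0,0,0],"turn": [0,0,0]},
    {"linear": [0,0,0],"turn": [0,0,0]}
  ]
}}

```text
t: 8.03
tcp_pos: [0.4453, 0.256, 0.0024]
tool_rot: [180.0, -0.0, 102.0]
ft_force: [-0.7, 0.1, 1.5]
grip_width: 0.634
grip_force: 15.0
```

Call:
{"fn": "drive_tool", "kwargs": {
  "series": [
    {"linear": [0,0,0.1],"turn": [0,0,0]},
    {"linear": [0,0,0.6],"turn": [0,0,0]},
    {"linear": [0,0,0.8],"turn": [0,0,0]},
    {"linear": [0,0,0.8],"turn": [0,0,0]},
    {"linear": [0,0,0.8],"turn": [0,0,0]}
  ]
}}

```text
t: 8.45
tcp_pos: [0.4447, 0.2557, 0.1276]
tool_rot: [-179.9, 0.0, 102.0]
ft_force: [0.0, -0.2, 0.2]
grip_width: 0.633
grip_force: 15.0
```

Call:
{"fn": "drive_tool", "kwargs": {
  "series": [
    {"linear": [0,0,0.6],"turn": [0,0,0]},
    {"linear": [0,0,0],"turn": [0,0,0]},
    {"linear": [0,0,0],"turn": [0,0,0]}
  ]
}}

```text
t: 8.7
tcp_pos: [0.4459, 0.2564, 0.1516]
tool_rot: [179.8, -0.1, 102.0]
ft_force: [-0.0, -0.3, -0.6]
grip_width: 0.633
grip_force: 15.0
```

```bash
python3 - <<'E'
from h import *
W=grab('wrist','w3.png')
S=grab('scene');D=grab('side')
a=S['image'][180:300,250:350];b=D['image'][230:350,230:360]
cv2.imwrite('pics/pan.png',cv2.resize(np.hstack([W['image'][200:480:2,100:540:2][:120],a,b]),None,fx=1.7,fy=2.4))
# stud by wrist/scene/side: grey in yellow
for f,s,r in((S,(303,228),25),(D,(292,270),25)):
    c,h=blob(f,((0,0,90),(179,60,255)),s,r,3); print(cv2.boundingRect(h),cen(h),cv2.approxPolyDP(h[:,None],1.5,True)[:,0].tolist())
    print(proj(f,[[.542,-.009,.096],[.542,-.009,.024]]).round(1).tolist())
E
```

```text
(298, 219, 11, 27) [303.0141844  232.29716312] [[304, 219], [308, 224], [308, 243], [301, 245], [298, 238], [298, 223]]
[[302.9, 220.0], [303.5, 242.0]]
(288, 257, 11, 27) [292.87383513 270.15483871] [[294, 257], [297, 259], [298, 280], [292, 283], [288, 278], [288, 260]]
[[293.2, 258.0], [294.1, 280.3]]
```

View pics/pan.png

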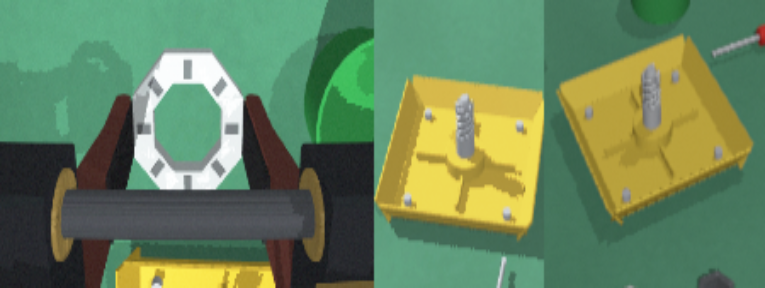

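Call:
{"fn": "drive_tool", "kwargs": {
  "series": [
    {"linear": [0.3,-0.8,0],"turn": [0,0,0]},
    {"linear": [0.34,-0.95,0],"turn": [0,0,0]},
    {"linear": [0.34,-0.95,0],"turn": [0,0,0]},
    {"linear": [0.34,-0.95,0],"turn": [0,0,0]},
    {"linear": [0.34,-0.95,0],"turn": [0,0,0]}
  ]
}}

```text
t: 9.27
tcp_pos: [0.5109, 0.07, 0.1488]
tool_rot: [-179.8, 0.0, 102.0]
ft_force: [0.4, -0.2, -0.5]
grip_width: 0.635
grip_force: 15.0
```

Call:
{"fn": "drive_tool", "kwargs": {
  "series": [
    {"linear": [0.34,-0.95,0],"turn": [0,0,0]},
    {"linear": [0.3,-0.8,0],"turn": [0,0,0]},
    {"linear": [0.1,-0.285,0],"turn": [0,0,0]},
    {"linear": [0,0,0],"turn": [0,0,0]},
    {"linear": [0,0,0],"turn": [0,0,0]}
  ]
}}

```text
t: 9.68
tcp_pos: [0.5403, -0.009, 0.149]
tool_rot: [-179.9, -0.0, 102.0]
ft_force: [0.7, 0.1, -0.3]
grip_width: 0.637
grip_force: 15.0
```

```bash
python3 - <<'E'
from h import *
W=grab('wrist','w4.png'); s=robot.state(); print(s['tcp_pos'].round(4),s['tool_rot'].round(2))
z=s['tcp_pos'][2]
print(proj(W,[[.542,-.009,.096],list(s['tcp_pos'][:2])+[z+.0055]]).round(1).tolist())
cv2.imwrite('pics/w4c.png',cv2.resize(W['image'][150:390,200:440],None,fx=2.4,fy=2.4))
E
```

```text
[ 0.5403 -0.0076  0.1493] [-1.7989e+02 -7.0000e-02  1.0209e+02]
[[322.7, 264.5], [320.0, 303.1]]
```

View pics/w4c.png

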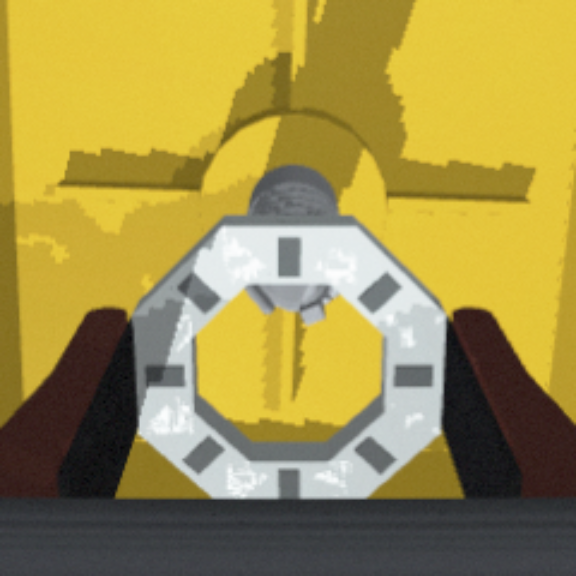

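Call:
{"fn": "drive_tool", "kwargs": {
  "series": [
    {"linear": [0.04,-0.03,-0.4],"turn": [0,0,0]},
    {"linear": [0,0,-0.5],"turn": [0,0,0]},
    {"linear": [0,0,-0.2],"turn": [0,0,0]},
    {"linear": [0,0,0],"turn": [0,0,0]}
  ]
}}

```text
t: 10.07
tcp_pos: [0.5406, -0.0085, 0.1042]
tool_rot: [-179.7, -0.1, 102.2]
ft_force: [-0.4, 0.8, 0.1]
grip_width: 0.635
grip_force: 15.0
```

Call:
{"fn": "drive_tool", "kwargs": {
  "series": [
    {"linear": [0,0,-0.1],"turn": [0,0,0]},
    {"linear": [0,0,-0.1],"turn": [0,0,0]},
    {"linear": [0,0,-0.1],"turn": [0,0,0]},
    {"linear": [0,0,-0.1],"turn": [0,0,0]},
    {"linear": [0,0,-0.1],"turn": [0,0,0]}
  ]
}}

```text
t: 10.48
tcp_pos: [0.5431, -0.0106, 0.0863]
tool_rot: [180.0, 0.0, 102.0]
ft_force: [0.7, -0.7, -0.8]
grip_width: 0.634
grip_force: 15.0
```

Call:
{"fn": "drive_tool", "kwargs": {
  "series": [
    {"linear": [0,0,-0.25],"turn": [0,0,0]},
    {"linear": [0,0,-0.3],"turn": [0,0,0]},
    {"linear": [0,0,-0.3],"turn": [0,0,0]},
    {"linear": [0,0,-0.25],"turn": [0,0,0]},
    {"linear": [0,0,-0.2],"turn": [0,0,0]}
  ]
}}

```text
t: 10.9
tcp_pos: [0.542, -0.0106, 0.0324]
tool_rot: [-179.9, -0.0, 102.0]
ft_force: [-0.3, 0.1, -0.0]
grip_width: 0.636
grip_force: 15.0
```

Call:
{"fn": "drive_tool", "kwargs": {
  "series": [
    {"linear": [0,0,0],"turn": [0,0,0]},
    {"linear": [0,0,-0.05],"turn": [0,0,0]},
    {"linear": [0,0,0],"turn": [0,0,0]}
  ]
}}

```text
t: 11.15
tcp_pos: [0.5429, -0.0106, 0.0321]
tool_rot: [-180.0, 0.0, 102.0]
ft_force: [-0.0, -0.0, -0.0]
grip_width: 0.634
grip_force: 15.0
```

Call:
{"fn": "drive_tool", "kwargs": {
  "series": [
    {"linear": [0,0,-0.05],"turn": [0,0,0]},
    {"linear": [0,0,-0.05],"turn": [0,0,0]},
    {"linear": [0,0,0],"turn": [0,0,0]}
  ]
}}

```text
t: 11.4
tcp_pos: [0.5429, -0.0106, 0.0283]
tool_rot: [180.0, 0.0, 102.0]
ft_force: [-0.7, -0.7, -0.3]
grip_width: 0.634
grip_force: 15.0
```

Call:
{"fn": "drive_tool", "kwargs": {
  "series": [
    {"linear": [0,0,0],"turn": [0,0,0]},
    {"linear": [0,0,0],"turn": [0,0,0]},
    {"linear": [0,0,0],"turn": [0,0,0]},
    {"linear": [0,0,0],"turn": [0,0,0]}
  ],
  "grip": 0.8
}}

```text
t: 11.73
tcp_pos: [0.5429, -0.0106, 0.0284]
tool_rot: [180.0, 0.0, 102.0]
ft_force: [0.9, -0.4, -0.1]
grip_width: 0.798
grip_force: 0.0
```

Call:
{"fn": "drive_tool", "kwargs": {
  "series": [
    {"linear": [0,0,0.3],"turn": [0,0,0]},
    {"linear": [0,0,0.9],"turn": [0,0,0]},
    {"linear": [0,0,0.9],"turn": [0,0,0]},
    {"linear": [0,0,0.9],"turn": [0,0,0]},
    {"linear": [0,0,0.9],"turn": [0,0,0]}
  ]
}}

```text
t: 12.15
tcp_pos: [0.5424, -0.0106, 0.1869]
tool_rot: [180.0, -0.0, 102.0]
ft_force: [0.5, -0.5, -0.6]
grip_width: 0.799
grip_force: 0.0
```

Call:
{"fn": "drive_tool", "kwargs": {
  "series": [
    {"linear": [0,0,0.5],"turn": [0,0,0]},
    {"linear": [0,0,0],"turn": [0,0,0]},
    {"linear": [0,0,0],"turn": [0,0,0]},
    {"linear": [0,0,0],"turn": [0,0,0]}
  ],
  "grip": 1
}}

```text
t: 12.48
tcp_pos: [0.5421, -0.0106, 0.2038]
tool_rot: [-179.9, -0.0, 102.0]
ft_force: [0.3, -0.4, 0.1]
grip_width: 0.995
grip_force: 0.0
```

```bash
python3 - <<'E'
from h import *
W=grab('wrist','w5.png'); s=robot.state(); print(s['tcp_pos'].round(4),s['tool_rot'].round(2))
print(proj(W,[[.542,-.009,.096],[.542,-.009,.032]]).round(1).tolist())
h=blob(W,WH,proj(W,[[.542,-.009,.032]])[0],60,9)[1]
print('stack ring',octa(W,h,.032))
S=grab('scene','s5.png');D=grab('side')
sc=[(197,200),(171,227),(236,212)]; sd=[(288,409),(353,397),(280,360)]
for a,b in zip(sc,sd):
    h1=blob(S,WH,a,18)[1];h2=blob(D,WH,b,22)[1]; print('ring',tri([(S,cen(h1)),(D,cen(h2))]).round(4))
cv2.imwrite('pics/w5c.png',np.hstack([cv2.resize(W['image'][140:320,230:410],None,fx=2.2,fy=2.2),cv2.resize(S['image'][180:300,150:350],None,fx=2,fy=3.3)]))
E
```

```text
[ 0.5418 -0.0107  0.2032] [-1.7987e+02 -2.0000e-02  1.0201e+02]
[[320.3, 237.8], [320.4, 219.8]]
stack ring (array([ 0.54310086, -0.01011176]), np.float64(11.329102239276407), [np.float64(55.4), np.float64(55.8), np.float64(58.2), np.float64(56.5)])
ring [ 0.4342 -0.3862  0.0041]
ring [ 0.5701 -0.3948  0.0044]
ring [ 0.4477 -0.2512  0.0042]
```

View pics/w5c.png

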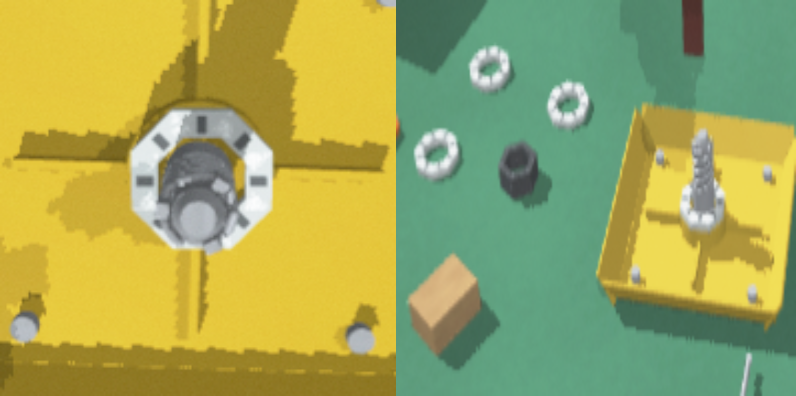

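Call:
{"fn": "drive_tool", "kwargs": {
  "series": [
    {"linear": [-0.38,-0.9,0],"turn": [0,0,0]},
    {"linear": [-0.38,-0.92,0],"turn": [0,0,0]},
    {"linear": [-0.38,-0.92,0],"turn": [0,0,0]},
    {"linear": [-0.38,-0.92,0],"turn": [0,0,0]},
    {"linear": [-0.38,-0.92,0],"turn": [0,0,0]}
  ]
}}

```text
t: 13.05
tcp_pos: [0.4652, -0.1951, 0.2033]
tool_rot: [-179.9, -0.1, 102.0]
ft_force: [0.0, -0.1, -0.2]
grip_width: 0.996
grip_force: 0.0
```

Call:
{"fn": "drive_tool", "kwargs": {
  "series": [
    {"linear": [-0.38,-0.92,0],"turn": [0,0,0]},
    {"linear": [0,-0.3,0],"turn": [0,0,0]},
    {"linear": [0,0,0],"turn": [0,0,0]},
    {"linear": [0,0,0],"turn": [0,0,0]},
    {"linear": [0,0,0],"turn": [0,0,0]}
  ]
}}

```text
t: 13.47
tcp_pos: [0.4519, -0.241, 0.2036]
tool_rot: [-180.0, -0.1, 102.1]
ft_force: [1.3, -0.8, 0.3]
grip_width: 1.0
grip_force: 0.0
```

```bash
cat > ring.py <<'E'
from h import *; import sys
x,y=map(float,sys.argv[1:3]); W=grab('wrist'); s=robot.state(); t=s['tcp_pos']; yaw=s['tool_rot'][2]
p=proj(W,[[x,y,.008]])[0]; h=blob(W,WH,p,65,5)[1]; c,a,w=octa(W,h,.008)
d=[c[0]-t[0],c[1]-t[1],.0027-t[2]]; dy=((a+90-yaw+22.5)%45)-22.5
print('tcp',t.round(4),round(yaw,1),'px',p.round(),'ring',c.round(4),round(a,1),w,'| scale',(np.array(d)/.04).round(3),'turn',round(dy/4,2),'xyz2stud',((np.array([.542,-.0095])-c)/.04).round(2))
E
python3 ring.py .4477 -.251
```

```text
tcp [ 0.4521 -0.2407  0.2037] 102.2 px [313. 226.] ring [ 0.4481 -0.2515] 5.5 [np.float64(56.6), np.float64(57.2), np.float64(57.1), np.float64(56.6)] | scale [-0.1   -0.268 -5.025] turn -1.67 xyz2stud [2.35 6.05]
```

Call:
{"fn": "drive_tool", "kwargs": {
  "series": [
    {"linear": [-0.1,-0.27,-0.8],"turn": [0,0,-0.8]},
    {"linear": [0,0,-0.95],"turn": [0,0,-0.87]},
    {"linear": [0,0,-0.95],"turn": [0,0,0]},
    {"linear": [0,0,-0.95],"turn": [0,0,0]},
    {"linear": [0,0,-0.7],"turn": [0,0,0]}
  ]
}}

```text
t: 13.93
tcp_pos: [0.4473, -0.2509, 0.0275]
tool_rot: [-179.9, -0.1, 95.5]
ft_force: [0.2, -0.2, 0.2]
grip_width: 1.004
grip_force: 0.0
```

Call:
{"fn": "drive_tool", "kwargs": {
  "series": [
    {"linear": [0,0,0],"turn": [0,0,0]},
    {"linear": [0,0,-0.2],"turn": [0,0,0]},
    {"linear": [0,0,-0.2],"turn": [0,0,0]},
    {"linear": [0,0,-0.1],"turn": [0,0,0]},
    {"linear": [0,0,-0.1],"turn": [0,0,0]}
  ]
}}

```text
t: 14.35
tcp_pos: [0.4487, -0.2536, 0.0072]
tool_rot: [179.9, 0.1, 95.3]
ft_force: [-0.4, 0.4, 0.3]
grip_width: 0.999
grip_force: 0.0
```

Call:
{"fn": "drive_tool", "kwargs": {
  "series": [
    {"linear": [0,0,0],"turn": [0,0,0]},
    {"linear": [0,0,-0.04],"turn": [0,0,0]},
    {"linear": [0,0,0],"turn": [0,0,0]}
  ]
}}

```text
t: 14.6
tcp_pos: [0.4479, -0.2536, 0.0051]
tool_rot: [180.0, 0.0, 95.3]
ft_force: [-0.4, -0.0, 0.1]
grip_width: 0.999
grip_force: 0.0
```

Call:
{"fn": "drive_tool", "kwargs": {
  "series": [
    {"linear": [0,0.05,-0.06],"turn": [0,0,0]},
    {"linear": [0,0,0],"turn": [0,0,0]},
    {"linear": [0,0,0],"turn": [0,0,0]},
    {"linear": [0,0,0],"turn": [0,0,0]},
    {"linear": [0,0,0],"turn": [0,0,0]}
  ],
  "grip": 0,
  "squeeze": 15
}}

```text
t: 15.02
tcp_pos: [0.4477, -0.2514, 0.0023]
tool_rot: [180.0, 0.0, 95.3]
ft_force: [0.2, 0.1, -1.0]
grip_width: 0.658
grip_force: 0.0
```

Call:
{"fn": "drive_tool", "kwargs": {
  "series": [
    {"linear": [0,0,0],"turn": [0,0,0]},
    {"linear": [0,0,0],"turn": [0,0,0]},
    {"linear": [0,0,0],"turn": [0,0,0]},
    {"linear": [0,0,0],"turn": [0,0,0]},
    {"linear": [0,0,0],"turn": [0,0,0]}
  ]
}}

```text
t: 15.43
tcp_pos: [0.4477, -0.2515, 0.0023]
tool_rot: [180.0, 0.0, 95.3]
ft_force: [0.7, -0.0, 0.9]
grip_width: 0.637
grip_force: 15.0
```

Call:
{"fn": "drive_tool", "kwargs": {
  "series": [
    {"linear": [0,0,0.1],"turn": [0,0,0]},
    {"linear": [0,0,0.6],"turn": [0,0,0]},
    {"linear": [0,0,0.8],"turn": [0,0,0]},
    {"linear": [0,0,0.8],"turn": [0,0,0]},
    {"linear": [0,0,0.8],"turn": [0,0,0]}
  ]
}}

```text
t: 15.85
tcp_pos: [0.4471, -0.2512, 0.1276]
tool_rot: [-180.0, -0.0, 95.3]
ft_force: [1.6, -1.0, -0.8]
grip_width: 0.633
grip_force: 15.0
```

Call:
{"fn": "drive_tool", "kwargs": {
  "series": [
    {"linear": [0.2,0.6,0.5],"turn": [0,0,0]},
    {"linear": [0.36,0.9,0],"turn": [0,0,0]},
    {"linear": [0.36,0.9,0],"turn": [0,0,0]},
    {"linear": [0.36,0.9,0],"turn": [0,0,0]},
    {"linear": [0.36,0.9,0],"turn": [0,0,0]}
  ]
}}

```text
t: 16.27
tcp_pos: [0.5135, -0.0818, 0.1469]
tool_rot: [180.0, 0.0, 95.3]
ft_force: [0.7, 0.6, -0.3]
grip_width: 0.636
grip_force: 15.0
```

Call:
{"fn": "drive_tool", "kwargs": {
  "series": [
    {"linear": [0.36,0.9,0],"turn": [0,0,0]},
    {"linear": [0.25,0.7,0],"turn": [0,0,0]},
    {"linear": [0.1,0.2,0],"turn": [0,0,0]},
    {"linear": [0,0,0],"turn": [0,0,0]},
    {"linear": [0,0,0],"turn": [0,0,0]}
  ]
}}

```text
t: 16.68
tcp_pos: [0.5412, -0.0122, 0.1462]
tool_rot: [-180.0, 0.0, 95.3]
ft_force: [0.2, 0.1, -0.1]
grip_width: 0.632
grip_force: 15.0
```

```bash
cat > held.py <<'E'
from h import *   # where the held white ring's hole sits against the tool
W=grab('wrist'); s=robot.state(); t=s['tcp_pos']; z=t[2]+.0055
m=cv2.inRange(cv2.cvtColor(W['image'],cv2.COLOR_BGR2HSV),(0,0,110),(179,60,255))
p=proj(W,[[t[0],t[1],z]])[0]; w=np.zeros_like(m); cv2.circle(w,tuple(int(v) for v in p),75,255,-1); m&=w; m[357:]=0
c=max(cv2.findContours(m,cv2.RETR_EXTERNAL,cv2.CHAIN_APPROX_NONE)[0],key=cv2.contourArea)[:,0]
P=onz(W,c,z)-t; Rm=R.from_euler('xyz',s['tool_rot'],degrees=True).as_matrix(); T=P@Rm
print('tcp',t.round(4),s['tool_rot'].round(1),'grip',s['grip_width'].round(3),'tool x max (28 if centred) %.1f, y %.1f..%.1f'%(T[:,0].max()*1e3,T[:,1].min()*1e3,T[:,1].max()*1e3),'to stud',((np.array([.542,-.0095])-t[:2])/.04).round(3))
E
python3 held.py
```

```text
Traceback (most recent call last):
  File "held.py", line 7, in <module>
    print('tcp',t.round(4),s['tool_rot'].round(1),'grip',s['grip_width'].round(3),'tool x max (28 if centred) %.1f, y %.1f..%.1f'%(T[:,0].max()*1e3,T[:,1].min()*1e3,T[:,1].max()*1e3),'to stud',((np.array([.542,-.0095])-t[:2])/.04).round(3))
                                                         ^^^^^^^^^^^^^^^^^^^^^
AttributeError: 'float' object has no attribute 'round'
```

```bash
sed -i "s/s\['grip_width'\].round(3)/round(s['grip_width'],3)/" held.py; python3 held.py
```

```text
tcp [ 0.5408 -0.0138  0.1462] [-1.799e+02  1.000e-01  9.520e+01] grip 0.638 tool x max (28 if centred) 33.8, y -27.5..28.7 to stud [0.029 0.107]
```

Call:
{"fn": "drive_tool", "kwargs": {
  "series": [
    {"linear": [0.02,0.06,-0.4],"turn": [0,0,0]},
    {"linear": [0,0,-0.5],"turn": [0,0,0]},
    {"linear": [0,0,-0.1],"turn": [0,0,0]},
    {"linear": [0,0,0],"turn": [0,0,0]}
  ]
}}

```text
t: 17.12
tcp_pos: [0.5408, -0.0109, 0.1052]
tool_rot: [-179.8, 0.0, 95.2]
ft_force: [-0.2, -0.3, -0.2]
grip_width: 0.633
grip_force: 15.0
```

Call:
{"fn": "drive_tool", "kwargs": {
  "series": [
    {"linear": [0,0,-0.1],"turn": [0,0,0]},
    {"linear": [0,0,-0.1],"turn": [0,0,0]},
    {"linear": [0,0,-0.1],"turn": [0,0,0]},
    {"linear": [0,0,-0.1],"turn": [0,0,0]},
    {"linear": [0,0,-0.1],"turn": [0,0,0]}
  ]
}}

```text
t: 17.53
tcp_pos: [0.5426, -0.009, 0.0862]
tool_rot: [180.0, -0.0, 95.3]
ft_force: [-0.5, -0.6, -0.6]
grip_width: 0.632
grip_force: 15.0
```

Call:
{"fn": "drive_tool", "kwargs": {
  "series": [
    {"linear": [0,0,-0.25],"turn": [0,0,0]},
    {"linear": [0,0,-0.3],"turn": [0,0,0]},
    {"linear": [0,0,-0.3],"turn": [0,0,0]},
    {"linear": [0,0,-0.2],"turn": [0,0,0]},
    {"linear": [0,0,-0.1],"turn": [0,0,0]}
  ]
}}

```text
t: 17.95
tcp_pos: [0.5413, -0.009, 0.0383]
tool_rot: [-179.8, -0.0, 95.3]
ft_force: [0.0, 0.0, 0.5]
grip_width: 0.637
grip_force: 15.0
```

Call:
{"fn": "drive_tool", "kwargs": {
  "series": [
    {"linear": [0,0,0],"turn": [0,0,0]},
    {"linear": [0,0,-0.05],"turn": [0,0,0]},
    {"linear": [0,0,-0.05],"turn": [0,0,0]},
    {"linear": [0,0,0],"turn": [0,0,0]}
  ]
}}

```text
t: 18.28
tcp_pos: [0.5426, -0.009, 0.0363]
tool_rot: [180.0, -0.0, 95.3]
ft_force: [0.1, 0.4, -1.4]
grip_width: 0.634
grip_force: 15.0
```

Call:
{"fn": "drive_tool", "kwargs": {
  "series": [
    {"linear": [0,0,0],"turn": [0,0,0]},
    {"linear": [0,0,0],"turn": [0,0,0]},
    {"linear": [0,0,0],"turn": [0,0,0]},
    {"linear": [0,0,0],"turn": [0,0,0]}
  ],
  "grip": 0.8
}}

```text
t: 18.62
tcp_pos: [0.5426, -0.009, 0.0365]
tool_rot: [180.0, -0.0, 95.3]
ft_force: [-0.0, -0.7, -0.4]
grip_width: 0.797
grip_force: 0.0
```

Call:
{"fn": "drive_tool", "kwargs": {
  "series": [
    {"linear": [0,0,0.3],"turn": [0,0,0]},
    {"linear": [0,0,0.9],"turn": [0,0,0]},
    {"linear": [0,0,0.9],"turn": [0,0,0]},
    {"linear": [0,0,0.9],"turn": [0,0,0]},
    {"linear": [0,0,0.9],"turn": [0,0,0]}
  ]
}}

```text
t: 19.03
tcp_pos: [0.5421, -0.0091, 0.1949]
tool_rot: [180.0, -0.0, 95.3]
ft_force: [0.7, -0.6, 0.7]
grip_width: 0.805
grip_force: 0.0
```

Call:
{"fn": "drive_tool", "kwargs": {
  "series": [
    {"linear": [0,0,0.2],"turn": [0,0,0]},
    {"linear": [0,0,0],"turn": [0,0,0]},
    {"linear": [0,0,0],"turn": [0,0,0]},
    {"linear": [0,0,0],"turn": [0,0,0]}
  ],
  "grip": 1
}}

```text
t: 19.37
tcp_pos: [0.5412, -0.009, 0.1989]
tool_rot: [-179.9, -0.0, 95.3]
ft_force: [-0.5, 0.9, -0.5]
grip_width: 0.994
grip_force: 0.0
```

```bash
cat > rest.py <<'E'
from h import *
S=grab('scene');D=grab('side')
for a,b in zip([(197,200),(171,227)],[(288,409),(353,397)]):
    try:
        h1=blob(S,WH,a,18)[1];h2=blob(D,WH,b,22)[1]; print('ring',tri([(S,cen(h1)),(D,cen(h2))]).round(4))
    except Exception as e: print(e)
h1=blob(S,DK,(211,231),16)[1];h2=blob(D,DK,(330,353),20)[1]; print('nut',tri([(S,cen(h1)),(D,cen(h2))]).round(4))
W=grab('wrist'); z=float(__import__('sys').argv[1]); h=blob(W,WH,proj(W,[[.542,-.009,z]])[0],60,9)[1]; print('top ring',octa(W,h,z)); print(robot.state()['tcp_pos'].round(4))
E
python3 rest.py .040
```

```text
ring [ 0.4342 -0.3862  0.0041]
ring [ 0.5701 -0.3947  0.0044]
nut [ 0.5604 -0.2687  0.0078]
top ring (array([ 0.54301486, -0.00898224]), np.float64(4.851150012652507), [np.float64(56.5), np.float64(56.6), np.float64(57.6), np.float64(56.2)])
[ 0.5414 -0.009   0.1986]
```

Call:
{"fn": "drive_tool", "kwargs": {
  "series": [
    {"linear": [-0.26,-0.9,0],"turn": [0,0,0]},
    {"linear": [-0.26,-0.93,0],"turn": [0,0,0]},
    {"linear": [-0.26,-0.93,0],"turn": [0,0,0]},
    {"linear": [-0.26,-0.93,0],"turn": [0,0,0]},
    {"linear": [-0.26,-0.93,0],"turn": [0,0,0]}
  ]
}}

```text
t: 19.93
tcp_pos: [0.4891, -0.1952, 0.1993]
tool_rot: [-179.9, -0.0, 95.3]
ft_force: [0.9, 0.0, -0.4]
grip_width: 1.0
grip_force: 0.0
```

Call:
{"fn": "drive_tool", "kwargs": {
  "series": [
    {"linear": [-0.26,-0.93,0],"turn": [0,0,0]},
    {"linear": [-0.26,-0.93,0],"turn": [0,0,0]},
    {"linear": [-0.26,-0.93,0],"turn": [0,0,0]},
    {"linear": [-0.26,-0.93,0],"turn": [0,0,0]},
    {"linear": [-0.26,-0.86,0],"turn": [0,0,0]}
  ]
}}

```text
t: 20.35
tcp_pos: [0.437, -0.3789, 0.1992]
tool_rot: [-179.9, -0.0, 95.3]
ft_force: [0.7, -0.1, 0.4]
grip_width: 1.002
grip_force: 0.0
```

Call:
{"fn": "drive_tool", "kwargs": {
  "series": [
    {"linear": [0,0,0],"turn": [0,0,0]},
    {"linear": [0,0,0],"turn": [0,0,0]},
    {"linear": [0,0,0],"turn": [0,0,0]},
    {"linear": [0,0,0],"turn": [0,0,0]}
  ]
}}

```text
t: 20.68
tcp_pos: [0.439, -0.3752, 0.1995]
tool_rot: [-180.0, -0.1, 95.5]
ft_force: [0.7, 0.5, -0.0]
grip_width: 1.001
grip_force: 0.0
```

```bash
python3 ring.py .4342 -.3862
```

```text
tcp [ 0.4392 -0.3752  0.1998] 95.5 px [314. 229.] ring [ 0.4348 -0.3869] 36.2 [np.float64(57.2), np.float64(57.2), np.float64(56.8), np.float64(56.8)] | scale [-0.111 -0.293 -4.927] turn -3.57 xyz2stud [2.68 9.43]
```

Call:
{"fn": "drive_tool", "kwargs": {
  "series": [
    {"linear": [-0.11,-0.29,-0.8],"turn": [0,0,-0.9]},
    {"linear": [0,0,-0.9],"turn": [0,0,-0.9]},
    {"linear": [0,0,-0.9],"turn": [0,0,-0.9]},
    {"linear": [0,0,-0.9],"turn": [0,0,-0.87]},
    {"linear": [0,0,-0.75],"turn": [0,0,0]}
  ]
}}

```text
t: 21.15
tcp_pos: [0.4345, -0.3865, 0.0281]
tool_rot: [-179.9, -0.1, 81.0]
ft_force: [0.6, 0.5, -0.3]
grip_width: 1.0
grip_force: 0.0
```

Call:
{"fn": "drive_tool", "kwargs": {
  "series": [
    {"linear": [0,0,0],"turn": [0,0,0]},
    {"linear": [0,0,-0.2],"turn": [0,0,0]},
    {"linear": [0,0,-0.2],"turn": [0,0,0]},
    {"linear": [0,0,-0.1],"turn": [0,0,0]},
    {"linear": [0,0,-0.1],"turn": [0,0,0]}
  ]
}}

```text
t: 21.57
tcp_pos: [0.435, -0.3891, 0.0073]
tool_rot: [179.9, 0.0, 81.1]
ft_force: [-0.2, -0.3, 0.5]
grip_width: 0.996
grip_force: 0.0
```

Call:
{"fn": "drive_tool", "kwargs": {
  "series": [
    {"linear": [0,0,0],"turn": [0,0,0]},
    {"linear": [0,0,0],"turn": [0,0,0]},
    {"linear": [0,0,0],"turn": [0,0,0]}
  ]
}}

```text
t: 21.82
tcp_pos: [0.4344, -0.3889, 0.0069]
tool_rot: [179.9, 0.0, 81.0]
ft_force: [-0.6, -0.4, 0.3]
grip_width: 0.998
grip_force: 0.0
```

Call:
{"fn": "drive_tool", "kwargs": {
  "series": [
    {"linear": [0,0.05,-0.11],"turn": [0,0,0]},
    {"linear": [0,0,0],"turn": [0,0,0]},
    {"linear": [0,0,0],"turn": [0,0,0]},
    {"linear": [0,0,0],"turn": [0,0,0]},
    {"linear": [0,0,0],"turn": [0,0,0]}
  ],
  "grip": 0,
  "squeeze": 15
}}

```text
t: 22.23
tcp_pos: [0.434, -0.3866, 0.0019]
tool_rot: [180.0, 0.0, 81.0]
ft_force: [-0.4, -0.2, -0.7]
grip_width: 0.66
grip_force: 0.0
```

Call:
{"fn": "drive_tool", "kwargs": {
  "series": [
    {"linear": [0,0,0],"turn": [0,0,0]},
    {"linear": [0,0,0],"turn": [0,0,0]},
    {"linear": [0,0,0],"turn": [0,0,0]},
    {"linear": [0,0,0],"turn": [0,0,0]},
    {"linear": [0,0,0],"turn": [0,0,0]}
  ]
}}

```text
t: 22.65
tcp_pos: [0.4341, -0.3866, 0.0019]
tool_rot: [180.0, 0.0, 81.0]
ft_force: [0.7, 0.1, 0.6]
grip_width: 0.634
grip_force: 15.0
```

Call:
{"fn": "drive_tool", "kwargs": {
  "series": [
    {"linear": [0,0,0.1],"turn": [0,0,0]},
    {"linear": [0,0,0.6],"turn": [0,0,0]},
    {"linear": [0,0,0.8],"turn": [0,0,0]},
    {"linear": [0,0,0.8],"turn": [0,0,0]},
    {"linear": [0,0,0.8],"turn": [0,0,0]}
  ]
}}

```text
t: 23.07
tcp_pos: [0.4336, -0.3864, 0.1273]
tool_rot: [-180.0, -0.0, 81.0]
ft_force: [0.2, -0.6, -1.1]
grip_width: 0.633
grip_force: 15.0
```

Call:
{"fn": "drive_tool", "kwargs": {
  "series": [
    {"linear": [0.2,0.6,0.6],"turn": [0,0,0]},
    {"linear": [0.26,0.93,0],"turn": [0,0,0]},
    {"linear": [0.26,0.93,0],"turn": [0,0,0]},
    {"linear": [0.26,0.93,0],"turn": [0,0,0]},
    {"linear": [0.26,0.93,0],"turn": [0,0,0]}
  ]
}}

```text
t: 23.48
tcp_pos: [0.4837, -0.2122, 0.1505]
tool_rot: [180.0, -0.0, 81.0]
ft_force: [0.0, -0.2, -0.3]
grip_width: 0.637
grip_force: 15.0
```

Call:
{"fn": "drive_tool", "kwargs": {
  "series": [
    {"linear": [0.26,0.93,0],"turn": [0,0,0]},
    {"linear": [0.26,0.93,0],"turn": [0,0,0]},
    {"linear": [0.26,0.93,0],"turn": [0,0,0]},
    {"linear": [0.26,0.93,0],"turn": [0,0,0]},
    {"linear": [0.26,0.93,0],"turn": [0,0,0]}
  ]
}}

```text
t: 23.9
tcp_pos: [0.5357, -0.026, 0.1503]
tool_rot: [180.0, -0.0, 81.0]
ft_force: [-0.2, -0.5, 0.7]
grip_width: 0.637
grip_force: 15.0
```

Call:
{"fn": "drive_tool", "kwargs": {
  "series": [
    {"linear": [0.14,0.46,0],"turn": [0,0,0]},
    {"linear": [0,0,0],"turn": [0,0,0]},
    {"linear": [0,0,0],"turn": [0,0,0]},
    {"linear": [0,0,0],"turn": [0,0,0]}
  ]
}}

```text
t: 24.23
tcp_pos: [0.5408, -0.0107, 0.1499]
tool_rot: [-180.0, 0.0, 81.0]
ft_force: [-0.0, -0.2, -0.3]
grip_width: 0.636
grip_force: 15.0
```

```bash
python3 held.py
```

```text
tcp [ 0.5407 -0.0112  0.1499] [-180.     0.    80.9] grip 0.637 tool x max (28 if centred) 33.6, y -27.6..28.6 to stud [0.032 0.043]
```

Call:
{"fn": "drive_tool", "kwargs": {
  "series": [
    {"linear": [0.03,0.03,-0.4],"turn": [0,0,0]},
    {"linear": [0,0,-0.5],"turn": [0,0,0]},
    {"linear": [0,0,-0.2],"turn": [0,0,0]},
    {"linear": [0,0,0],"turn": [0,0,0]}
  ]
}}

```text
t: 24.62
tcp_pos: [0.5406, -0.0098, 0.1042]
tool_rot: [-179.8, 0.1, 80.9]
ft_force: [0.3, -1.0, 0.2]
grip_width: 0.632
grip_force: 15.0
```

Call:
{"fn": "drive_tool", "kwargs": {
  "series": [
    {"linear": [0,0,-0.1],"turn": [0,0,0]},
    {"linear": [0,0,-0.1],"turn": [0,0,0]},
    {"linear": [0,0,-0.1],"turn": [0,0,0]},
    {"linear": [0,0,-0.1],"turn": [0,0,0]},
    {"linear": [0,0,-0.1],"turn": [0,0,0]}
  ]
}}

```text
t: 25.03
tcp_pos: [0.5427, -0.0082, 0.0858]
tool_rot: [180.0, -0.0, 81.0]
ft_force: [-0.6, 0.7, -0.2]
grip_width: 0.636
grip_force: 15.0
```

Call:
{"fn": "drive_tool", "kwargs": {
  "series": [
    {"linear": [0,0,-0.25],"turn": [0,0,0]},
    {"linear": [0,0,-0.3],"turn": [0,0,0]},
    {"linear": [0,0,-0.2],"turn": [0,0,0]},
    {"linear": [0,0,-0.15],"turn": [0,0,0]},
    {"linear": [0,0,-0.05],"turn": [0,0,0]}
  ]
}}

```text
t: 25.45
tcp_pos: [0.5415, -0.0083, 0.0463]
tool_rot: [-179.9, 0.0, 81.0]
ft_force: [-0.3, -0.7, -1.4]
grip_width: 0.631
grip_force: 15.0
```

Call:
{"fn": "drive_tool", "kwargs": {
  "series": [
    {"linear": [0,0,0],"turn": [0,0,0]},
    {"linear": [0,0,-0.05],"turn": [0,0,0]},
    {"linear": [0,0,-0.05],"turn": [0,0,0]},
    {"linear": [0,0,0],"turn": [0,0,0]}
  ]
}}

```text
t: 25.78
tcp_pos: [0.5425, -0.0082, 0.0439]
tool_rot: [180.0, -0.0, 81.0]
ft_force: [0.4, 0.4, -0.3]
grip_width: 0.634
grip_force: 15.0
```

Call:
{"fn": "drive_tool", "kwargs": {
  "series": [
    {"linear": [0,0,0],"turn": [0,0,0]},
    {"linear": [0,0,0],"turn": [0,0,0]},
    {"linear": [0,0,0],"turn": [0,0,0]},
    {"linear": [0,0,0],"turn": [0,0,0]}
  ],
  "grip": 0.8
}}

```text
t: 26.12
tcp_pos: [0.5426, -0.0082, 0.0441]
tool_rot: [180.0, -0.0, 81.0]
ft_force: [0.4, -0.2, -0.4]
grip_width: 0.801
grip_force: 0.0
```

Call:
{"fn": "drive_tool", "kwargs": {
  "series": [
    {"linear": [0,0,0.3],"turn": [0,0,0]},
    {"linear": [0,0,0.9],"turn": [0,0,0]},
    {"linear": [0,0,0.9],"turn": [0,0,0]},
    {"linear": [0,0,0.9],"turn": [0,0,0]},
    {"linear": [0,0,0.9],"turn": [0,0,0]}
  ]
}}

```text
t: 26.53
tcp_pos: [0.542, -0.0084, 0.2025]
tool_rot: [180.0, -0.0, 81.0]
ft_force: [1.0, -0.2, -0.6]
grip_width: 0.804
grip_force: 0.0
```

Call:
{"fn": "drive_tool", "kwargs": {
  "series": [
    {"linear": [0,0,0],"turn": [0,0,0]},
    {"linear": [0,0,0],"turn": [0,0,0]},
    {"linear": [0,0,0],"turn": [0,0,0]},
    {"linear": [0,0,0],"turn": [0,0,0]}
  ],
  "grip": 1
}}

```text
t: 26.87
tcp_pos: [0.5414, -0.0082, 0.1989]
tool_rot: [-179.9, 0.0, 81.0]
ft_force: [-0.8, 0.4, -0.3]
grip_width: 0.999
grip_force: 0.0
```

```bash
python3 rest.py .048
```

```text
max() iterable argument is empty
ring [ 0.5701 -0.3948  0.0044]
nut [ 0.5604 -0.2688  0.0078]
top ring (array([ 0.54308681, -0.00798155]), np.float64(37.904904360564096), [np.float64(58.1), np.float64(57.4), np.float64(58.0), np.float64(57.3)])
[ 0.5416 -0.0082  0.1987]
```

Call:
{"fn": "drive_tool", "kwargs": {
  "series": [
    {"linear": [0.08,-0.9,0],"turn": [0,0,0]},
    {"linear": [0.08,-0.95,0],"turn": [0,0,0]},
    {"linear": [0.08,-0.95,0],"turn": [0,0,0]},
    {"linear": [0.08,-0.95,0],"turn": [0,0,0]},
    {"linear": [0.08,-0.95,0],"turn": [0,0,0]}
  ]
}}

```text
t: 27.43
tcp_pos: [0.5579, -0.1978, 0.199]
tool_rot: [-179.9, 0.0, 81.1]
ft_force: [1.4, 0.4, -0.3]
grip_width: 0.999
grip_force: 0.0
```

Call:
{"fn": "drive_tool", "kwargs": {
  "series": [
    {"linear": [0.08,-0.95,0],"turn": [0,0,0]},
    {"linear": [0.08,-0.95,0],"turn": [0,0,0]},
    {"linear": [0.08,-0.95,0],"turn": [0,0,0]},
    {"linear": [0.08,-0.95,0],"turn": [0,0,0]},
    {"linear": [0.08,-0.9,0],"turn": [0,0,0]}
  ]
}}

```text
t: 27.85
tcp_pos: [0.5738, -0.3862, 0.1987]
tool_rot: [-179.9, -0.0, 81.0]
ft_force: [0.8, 0.6, -0.4]
grip_width: 0.996
grip_force: 0.0
```

Call:
{"fn": "drive_tool", "kwargs": {
  "series": [
    {"linear": [0,0,0],"turn": [0,0,0]},
    {"linear": [0,0,0],"turn": [0,0,0]},
    {"linear": [0,0,0],"turn": [0,0,0]},
    {"linear": [0,0,0],"turn": [0,0,0]}
  ]
}}

```text
t: 28.18
tcp_pos: [0.5748, -0.3821, 0.1992]
tool_rot: [-179.9, -0.1, 81.2]
ft_force: [0.5, -0.3, -0.5]
grip_width: 1.0
grip_force: 0.0
```

```bash
python3 ring.py .5701 -.3948
```

```text
tcp [ 0.575  -0.382   0.1995] 81.2 px [317. 232.] ring [ 0.5708 -0.3949] 40.3 [np.float64(57.3), np.float64(57.2), np.float64(56.8), np.float64(56.7)] | scale [-0.107 -0.323 -4.919] turn 1.02 xyz2stud [-0.72  9.64]
```

Call:
{"fn": "drive_tool", "kwargs": {
  "series": [
    {"linear": [-0.1,-0.28,-0.8],"turn": [0,0,1]},
    {"linear": [0,0,-0.9],"turn": [0,0,0]},
    {"linear": [0,0,-0.9],"turn": [0,0,0]},
    {"linear": [0,0,-0.9],"turn": [0,0,0]},
    {"linear": [0,0,-0.75],"turn": [0,0,0]}
  ]
}}

```text
t: 28.65
tcp_pos: [0.5704, -0.393, 0.0277]
tool_rot: [-179.9, -0.1, 85.2]
ft_force: [0.5, 0.4, -0.1]
grip_width: 1.001
grip_force: 0.0
```

Call:
{"fn": "drive_tool", "kwargs": {
  "series": [
    {"linear": [0,0,0],"turn": [0,0,0]},
    {"linear": [0,0,-0.2],"turn": [0,0,0]},
    {"linear": [0,0,-0.2],"turn": [0,0,0]},
    {"linear": [0,0,-0.1],"turn": [0,0,0]},
    {"linear": [0,0,-0.1],"turn": [0,0,0]}
  ]
}}

```text
t: 29.07
tcp_pos: [0.5715, -0.3958, 0.0072]
tool_rot: [179.9, 0.1, 85.1]
ft_force: [1.0, -0.3, 0.2]
grip_width: 0.998
grip_force: 0.0
```

Call:
{"fn": "drive_tool", "kwargs": {
  "series": [
    {"linear": [0,0,0],"turn": [0,0,0]},
    {"linear": [0,0,0],"turn": [0,0,0]},
    {"linear": [0,0,0],"turn": [0,0,0]}
  ]
}}

```text
t: 29.32
tcp_pos: [0.5708, -0.3957, 0.0067]
tool_rot: [179.9, 0.0, 85.0]
ft_force: [0.0, -1.1, -0.5]
grip_width: 0.999
grip_force: 0.0
```

Call:
{"fn": "drive_tool", "kwargs": {
  "series": [
    {"linear": [0,0.02,-0.1],"turn": [0,0,0]},
    {"linear": [0,0,0],"turn": [0,0,0]},
    {"linear": [0,0,0],"turn": [0,0,0]},
    {"linear": [0,0,0],"turn": [0,0,0]},
    {"linear": [0,0,0],"turn": [0,0,0]}
  ],
  "grip": 0,
  "squeeze": 15
}}

```text
t: 29.73
tcp_pos: [0.5704, -0.3946, 0.0019]
tool_rot: [180.0, -0.0, 85.0]
ft_force: [1.8, 0.3, -0.5]
grip_width: 0.653
grip_force: 0.0
```

Call:
{"fn": "drive_tool", "kwargs": {
  "series": [
    {"linear": [0,0,0],"turn": [0,0,0]},
    {"linear": [0,0,0],"turn": [0,0,0]},
    {"linear": [0,0,0],"turn": [0,0,0]},
    {"linear": [0,0,0],"turn": [0,0,0]},
    {"linear": [0,0,0],"turn": [0,0,0]}
  ]
}}

```text
t: 30.15
tcp_pos: [0.5705, -0.3946, 0.0019]
tool_rot: [180.0, 0.0, 85.0]
ft_force: [0.0, -0.8, -0.8]
grip_width: 0.637
grip_force: 14.9
```

Call:
{"fn": "drive_tool", "kwargs": {
  "series": [
    {"linear": [0,0,0.1],"turn": [0,0,0]},
    {"linear": [0,0,0.6],"turn": [0,0,0]},
    {"linear": [0,0,0.8],"turn": [0,0,0]},
    {"linear": [0,0,0.8],"turn": [0,0,0]},
    {"linear": [0,0,0.8],"turn": [0,0,0]}
  ]
}}

```text
t: 30.57
tcp_pos: [0.57, -0.3944, 0.1273]
tool_rot: [-180.0, -0.0, 85.0]
ft_force: [1.2, -0.4, -0.8]
grip_width: 0.636
grip_force: 14.9
```

Call:
{"fn": "drive_tool", "kwargs": {
  "series": [
    {"linear": [-0.07,0.6,0.6],"turn": [0,0,0]},
    {"linear": [-0.07,0.95,0],"turn": [0,0,0]},
    {"linear": [-0.07,0.95,0],"turn": [0,0,0]},
    {"linear": [-0.07,0.95,0],"turn": [0,0,0]},
    {"linear": [-0.07,0.95,0],"turn": [0,0,0]}
  ]
}}

```text
t: 30.98
tcp_pos: [0.556, -0.217, 0.1504]
tool_rot: [180.0, -0.0, 85.0]
ft_force: [1.1, -0.3, -0.3]
grip_width: 0.64
grip_force: 14.9
```

Call:
{"fn": "drive_tool", "kwargs": {
  "series": [
    {"linear": [-0.07,0.95,0],"turn": [0,0,0]},
    {"linear": [-0.07,0.95,0],"turn": [0,0,0]},
    {"linear": [-0.07,0.95,0],"turn": [0,0,0]},
    {"linear": [-0.07,0.95,0],"turn": [0,0,0]},
    {"linear": [-0.06,0.95,0],"turn": [0,0,0]}
  ]
}}

```text
t: 31.4
tcp_pos: [0.5423, -0.0269, 0.1503]
tool_rot: [180.0, -0.0, 85.0]
ft_force: [0.6, 0.4, -0.4]
grip_width: 0.638
grip_force: 14.9
```

Call:
{"fn": "drive_tool", "kwargs": {
  "series": [
    {"linear": [-0.01,0.46,0],"turn": [0,0,0]},
    {"linear": [0,0,0],"turn": [0,0,0]},
    {"linear": [0,0,0],"turn": [0,0,0]},
    {"linear": [0,0,0],"turn": [0,0,0]}
  ]
}}

```text
t: 31.73
tcp_pos: [0.5425, -0.0116, 0.1501]
tool_rot: [180.0, 0.0, 85.0]
ft_force: [-0.3, -1.2, 0.3]
grip_width: 0.635
grip_force: 14.9
```

```bash
python3 held.py
```

```text
tcp [ 0.5424 -0.0122  0.1501] [180.    0.   84.9] grip 0.638 tool x max (28 if centred) 33.5, y -29.1..28.9 to stud [-0.011  0.066]
```

Call:
{"fn": "drive_tool", "kwargs": {
  "series": [
    {"linear": [-0.02,0.04,-0.4],"turn": [0,0,0]},
    {"linear": [0,0,-0.5],"turn": [0,0,0]},
    {"linear": [0,0,-0.2],"turn": [0,0,0]},
    {"linear": [0,0,0],"turn": [0,0,0]}
  ]
}}

```text
t: 32.12
tcp_pos: [0.5401, -0.0103, 0.1041]
tool_rot: [-179.8, 0.1, 84.9]
ft_force: [0.1, -0.5, 0.3]
grip_width: 0.635
grip_force: 14.9
```

Call:
{"fn": "drive_tool", "kwargs": {
  "series": [
    {"linear": [0,0,-0.1],"turn": [0,0,0]},
    {"linear": [0,0,-0.1],"turn": [0,0,0]},
    {"linear": [0,0,-0.1],"turn": [0,0,0]},
    {"linear": [0,0,-0.1],"turn": [0,0,0]},
    {"linear": [0,0,-0.1],"turn": [0,0,0]}
  ]
}}

```text
t: 32.53
tcp_pos: [0.5419, -0.0086, 0.0858]
tool_rot: [180.0, -0.0, 85.0]
ft_force: [-0.4, 0.5, -0.5]
grip_width: 0.637
grip_force: 14.9
```

Call:
{"fn": "drive_tool", "kwargs": {
  "series": [
    {"linear": [0,0,-0.25],"turn": [0,0,0]},
    {"linear": [0,0,-0.25],"turn": [0,0,0]},
    {"linear": [0,0,-0.15],"turn": [0,0,0]},
    {"linear": [0,0,-0.1],"turn": [0,0,0]},
    {"linear": [0,0,0],"turn": [0,0,0]}
  ]
}}

```text
t: 32.95
tcp_pos: [0.5408, -0.0086, 0.0546]
tool_rot: [-179.9, 0.0, 85.0]
ft_force: [0.6, 0.0, 0.4]
grip_width: 0.637
grip_force: 14.9
```

Call:
{"fn": "drive_tool", "kwargs": {
  "series": [
    {"linear": [0,0,0],"turn": [0,0,0]},
    {"linear": [0,0,-0.05],"turn": [0,0,0]},
    {"linear": [0,0,-0.05],"turn": [0,0,0]},
    {"linear": [0,0,0],"turn": [0,0,0]}
  ]
}}

```text
t: 33.28
tcp_pos: [0.5416, -0.0086, 0.0518]
tool_rot: [180.0, -0.0, 85.0]
ft_force: [-0.6, -0.0, 0.1]
grip_width: 0.638
grip_force: 14.9
```

Call:
{"fn": "drive_tool", "kwargs": {
  "series": [
    {"linear": [0,0,0],"turn": [0,0,0]},
    {"linear": [0,0,0],"turn": [0,0,0]},
    {"linear": [0,0,0],"turn": [0,0,0]},
    {"linear": [0,0,0],"turn": [0,0,0]}
  ],
  "grip": 0.8
}}

```text
t: 33.62
tcp_pos: [0.5417, -0.0086, 0.052]
tool_rot: [180.0, -0.0, 85.0]
ft_force: [-0.4, -0.0, -0.5]
grip_width: 0.798
grip_force: 0.0
```

Call:
{"fn": "drive_tool", "kwargs": {
  "series": [
    {"linear": [0,0,0.3],"turn": [0,0,0]},
    {"linear": [0,0,0.9],"turn": [0,0,0]},
    {"linear": [0,0,0.9],"turn": [0,0,0]},
    {"linear": [0,0,0.9],"turn": [0,0,0]},
    {"linear": [0,0,0.7],"turn": [0,0,0]}
  ]
}}

```text
t: 34.03
tcp_pos: [0.5422, -0.0089, 0.2036]
tool_rot: [179.8, -0.0, 85.0]
ft_force: [1.4, -0.5, 0.1]
grip_width: 0.804
grip_force: 0.0
```

Call:
{"fn": "drive_tool", "kwargs": {
  "series": [
    {"linear": [0,0,0],"turn": [0,0,0]},
    {"linear": [0,0,0],"turn": [0,0,0]},
    {"linear": [0,0,0],"turn": [0,0,0]},
    {"linear": [0,0,0],"turn": [0,0,0]}
  ],
  "grip": 1
}}

```text
t: 34.37
tcp_pos: [0.5405, -0.0086, 0.1987]
tool_rot: [-179.9, 0.0, 85.0]
ft_force: [0.3, -0.4, 0.1]
grip_width: 0.999
grip_force: 0.0
```

```bash
python3 rest.py .056
```

```text
max() iterable argument is empty
max() iterable argument is empty
nut [ 0.5604 -0.2688  0.0078]
top ring (array([ 0.5425746 , -0.00766512]), np.float64(41.65581559176546), [np.float64(59.0), np.float64(59.2), np.float64(57.2), np.float64(56.1)])
[ 0.5408 -0.0086  0.1987]
```

Call:
{"fn": "drive_tool", "kwargs": {
  "series": [
    {"linear": [0.08,-0.9,0],"turn": [0,0,0]},
    {"linear": [0.08,-0.95,0],"turn": [0,0,0]},
    {"linear": [0.08,-0.95,0],"turn": [0,0,0]},
    {"linear": [0.08,-0.95,0],"turn": [0,0,0]},
    {"linear": [0.08,-0.95,0],"turn": [0,0,0]}
  ]
}}

```text
t: 34.93
tcp_pos: [0.5572, -0.1982, 0.1991]
tool_rot: [-179.9, -0.0, 85.1]
ft_force: [-0.1, 0.8, 0.6]
grip_width: 1.005
grip_force: 0.0
```

Call:
{"fn": "drive_tool", "kwargs": {
  "series": [
    {"linear": [0.1,-0.95,0],"turn": [0,0,0]},
    {"linear": [0.03,-0.55,0],"turn": [0,0,0]},
    {"linear": [0,0,0],"turn": [0,0,0]},
    {"linear": [0,0,0],"turn": [0,0,0]},
    {"linear": [0,0,0],"turn": [0,0,0]}
  ]
}}

```text
t: 35.35
tcp_pos: [0.5627, -0.2552, 0.199]
tool_rot: [-179.9, -0.1, 85.1]
ft_force: [-0.1, -0.3, 0.2]
grip_width: 1.001
grip_force: 0.0
```

```bash
python3 - <<'E'
from h import *
W=grab('wrist','w6.png'); s=robot.state(); t=s['tcp_pos']; print(t.round(4),s['tool_rot'].round(1),'joints',np.round(s['joint_pos'],1))
p=proj(W,[[.5604,-.2688,.022]])[0]; print(p)
x,y=[int(v) for v in p]; cr=W['image'][y-60:y+60,x-60:x+60]; print(x,y)
for nm,lo in(('all',(0,0,0)),('top',(0,0,48))):
    hi=(179,110,120)
    h=blob(W,(lo,hi),p,52,3)[1]; P=onz(W,h,.022)[:,:2]; c=onz(W,cen(h),.022)[0]
    a=np.radians(np.arange(0,180,.5)); w=np.array([np.ptp(P@[np.cos(u),np.sin(u)]) for u in a]).reshape(3,120).mean(0)
    ph=np.angle((w*np.exp(-6j*a[:120])).sum()); print(nm,c.round(4),'flat ang',((-np.degrees(ph)/6+30)%60).round(1),w.min().round(4),w.max().round(4))
cv2.imwrite('pics/w6c.png',np.hstack([cv2.resize(cr,None,fx=3.3,fy=3.3),cv2.convertScaleAbs(cv2.resize(cr,None,fx=3.3,fy=3.3),alpha=2.5)]))
E
```

```text
[ 0.563  -0.2546  0.1992] [-1.799e+02 -1.000e-01  8.520e+01] joints [ 4.8 23.9 18.3 99.6 -8.7 57.9 21.5]
[318.76227226 235.72504666]
318 235
all [ 0.5624 -0.2599  0.022 ] flat ang 34.9 0.061 0.0641
top [ 0.5624 -0.2599  0.022 ] flat ang 34.9 0.061 0.0641
```

View pics/w6c.png

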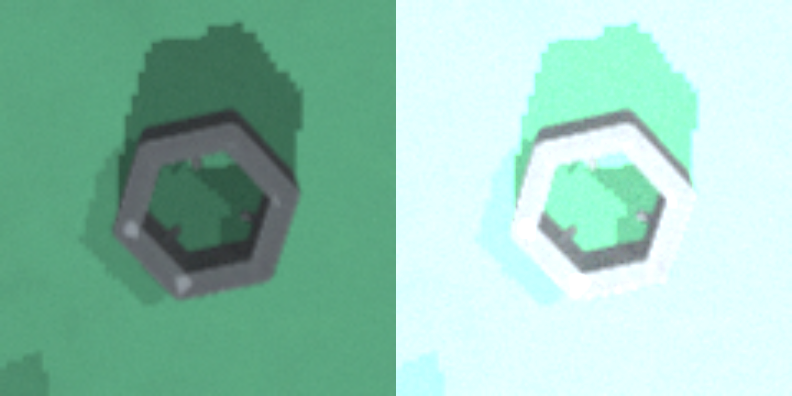

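```bash
python3 - <<'E'
from h import *
W=grab('wrist'); s=robot.state(); t=s['tcp_pos']; yaw=s['tool_rot'][2]
V=np.array([(140,138),(235,122),(298,187),(272,277),(183,298),(115,230)])/3.3+[258,175]
def fit(P):
    a=np.radians(np.arange(0,180,.5)); w=np.array([np.ptp(P@[np.cos(u),np.sin(u)]) for u in a]).reshape(3,120).mean(0)
    ph=np.angle((w*np.exp(-6j*a[:120])).sum()); return ((-np.degrees(ph)/6+30)%60).round(1),w.min().round(4),w.max().round(4)
P=onz(W,V,.022)[:,:2]; print('hand',P.mean(0).round(4),fit(P))
h=blob(W,((0,0,72),(179,60,150)),(320,238),40,5)[1]; P=onz(W,h,.022)[:,:2]; c=onz(W,cen(h),.022)[0,:2]; print('mask',c.round(4),fit(P),cv2.boundingRect(h))
print('delta',((np.r_[c,.003]-t)/.04).round(3),yaw)
E
```

```text
hand [ 0.5624 -0.2709] (np.float64(38.7), np.float64(0.0455), np.float64(0.0519))
mask [ 0.5615 -0.271 ] (np.float64(38.4), np.float64(0.0465), np.float64(0.0515)) (292, 212, 56, 54)
delta [-0.04  -0.413 -4.91 ] 85.1912707913813
```

Call:
{"fn": "drive_tool", "kwargs": {
  "series": [
    {"linear": [-0.02,-0.2,0],"turn": [0,0,1]},
    {"linear": [-0.02,-0.18,-0.4],"turn": [0,0,1]},
    {"linear": [0,0,-0.4],"turn": [0,0,1]},
    {"linear": [0,0,-0.5],"turn": [0,0,1]},
    {"linear": [0,0,-0.5],"turn": [0,0,1]}
  ]
}}

```text
t: 35.87
tcp_pos: [0.5619, -0.2701, 0.1275]
tool_rot: [179.9, -0.0, 105.4]
ft_force: [-0.1, 0.5, -0.6]
grip_width: 1.0
grip_force: 0.0
```

Call:
{"fn": "drive_tool", "kwargs": {
  "series": [
    {"linear": [0,0,-0.5],"turn": [0,0,1]},
    {"linear": [0,0,-0.5],"turn": [0,0,1]},
    {"linear": [0,0,-0.5],"turn": [0,0,1]},
    {"linear": [0,0,-0.4],"turn": [0,0,1]},
    {"linear": [0,0,-0.3],"turn": [0,0,1]}
  ]
}}

```text
t: 36.28
tcp_pos: [0.561, -0.2694, 0.0383]
tool_rot: [-180.0, -0.1, 125.4]
ft_force: [-0.9, -0.1, -1.0]
grip_width: 1.002
grip_force: 0.0
```

Call:
{"fn": "drive_tool", "kwargs": {
  "series": [
    {"linear": [0,0,-0.1],"turn": [0,0,0.8]},
    {"linear": [0,0,0],"turn": [0,0,0]},
    {"linear": [0,0,0],"turn": [0,0,0]},
    {"linear": [0,0,0],"turn": [0,0,0]}
  ]
}}

```text
t: 36.62
tcp_pos: [0.5619, -0.2711, 0.0365]
tool_rot: [180.0, 0.0, 128.2]
ft_force: [-0.2, -0.3, 0.6]
grip_width: 1.002
grip_force: 0.0
```

Call:
{"fn": "drive_tool", "kwargs": {
  "series": [
    {"linear": [0,0,-0.35],"turn": [0,0,0]},
    {"linear": [0,0,-0.25],"turn": [0,0,0]},
    {"linear": [0,0,-0.12],"turn": [0,0,0]},
    {"linear": [0,0,0],"turn": [0,0,0]},
    {"linear": [0,0,-0.09],"turn": [0,0,0]}
  ]
}}

```text
t: 37.03
tcp_pos: [0.5612, -0.2719, 0.0032]
tool_rot: [-180.0, -0.0, 128.2]
ft_force: [0.8, -0.3, -0.7]
grip_width: 0.999
grip_force: 0.0
```

Call:
{"fn": "drive_tool", "kwargs": {
  "series": [
    {"linear": [0,0,0],"turn": [0,0,0]},
    {"linear": [0,0,0],"turn": [0,0,0]},
    {"linear": [0,0,0],"turn": [0,0,0]},
    {"linear": [0,0,0],"turn": [0,0,0]},
    {"linear": [0,0,0],"turn": [0,0,0]}
  ],
  "grip": 0,
  "squeeze": 40
}}

```text
t: 37.45
tcp_pos: [0.5614, -0.2719, 0.0038]
tool_rot: [180.0, 0.0, 128.2]
ft_force: [0.5, -0.4, -0.1]
grip_width: 0.662
grip_force: 0.0
```

Call:
{"fn": "drive_tool", "kwargs": {
  "series": [
    {"linear": [0,0,0],"turn": [0,0,0]},
    {"linear": [0,0,0],"turn": [0,0,0]},
    {"linear": [0,0,0],"turn": [0,0,0]},
    {"linear": [0,0,0],"turn": [0,0,0]},
    {"linear": [0,0,0],"turn": [0,0,0]}
  ]
}}

```text
t: 37.87
tcp_pos: [0.5613, -0.2718, 0.0036]
tool_rot: [180.0, 0.0, 128.2]
ft_force: [0.4, -0.3, 2.4]
grip_width: 0.521
grip_force: 40.0
```

Call:
{"fn": "drive_tool", "kwargs": {
  "series": [
    {"linear": [0,0,0.2],"turn": [0,0,0]},
    {"linear": [0,0,0.7],"turn": [0,0,0]},
    {"linear": [0,0,0.8],"turn": [0,0,0]},
    {"linear": [0,0,0.8],"turn": [0,0,0]},
    {"linear": [0,0,0.7],"turn": [0,0,0]}
  ]
}}

```text
t: 38.28
tcp_pos: [0.5611, -0.2718, 0.1336]
tool_rot: [180.0, 0.0, 128.2]
ft_force: [0.5, 0.6, -2.0]
grip_width: 0.524
grip_force: 40.0
```

Call:
{"fn": "drive_tool", "kwargs": {
  "series": [
    {"linear": [-0.05,0.6,0.3],"turn": [0,0,0]},
    {"linear": [-0.06,0.9,0],"turn": [0,0,0]},
    {"linear": [-0.06,0.9,0],"turn": [0,0,0]},
    {"linear": [-0.07,0.9,0],"turn": [0,0,0]},
    {"linear": [-0.07,0.9,0],"turn": [0,0,0]}
  ]
}}

```text
t: 38.7
tcp_pos: [0.5482, -0.1023, 0.1439]
tool_rot: [180.0, 0.0, 128.2]
ft_force: [0.5, -0.1, -0.4]
grip_width: 0.516
grip_force: 40.0
```

Call:
{"fn": "drive_tool", "kwargs": {
  "series": [
    {"linear": [-0.07,0.9,0],"turn": [0,0,0]},
    {"linear": [-0.06,0.9,0],"turn": [0,0,0]},
    {"linear": [-0.04,0.5,0],"turn": [0,0,0]},
    {"linear": [0,0.05,0],"turn": [0,0,0]},
    {"linear": [0,0,0],"turn": [0,0,0]}
  ]
}}

```text
t: 39.12
tcp_pos: [0.5418, -0.0082, 0.1437]
tool_rot: [180.0, -0.0, 128.4]
ft_force: [-0.2, -1.2, -0.4]
grip_width: 0.52
grip_force: 40.0
```

```bash
python3 - <<'E'
from h import *
W=grab('wrist','w7.png'); s=robot.state(); t=s['tcp_pos']; print(t.round(4),s['tool_rot'].round(2),'j7',s['joint_pos'][6].round(1),s['grip_width'])
print('to stud',((np.array([.542,-.0093])-t[:2])/.04).round(3))
print(proj(W,[list(t[:2])+[t[2]+.0185]]).round(1))
x,y=[int(v) for v in proj(W,[list(t[:2])+[t[2]+.0185]])[0]]
cv2.imwrite('pics/w7c.png',cv2.resize(W['image'][y-110:y+90,x-130:x+130],None,fx=3,fy=3)); print(x-130,y-110)
E
```

```text
[ 0.5419 -0.0101  0.1437] [-1.7998e+02  2.0000e-02  1.2828e+02] j7 34.0 0.5166814671813408
to stud [0.003 0.02 ]
[[317.3 322.3]]
187 212
```

View pics/w7c.png

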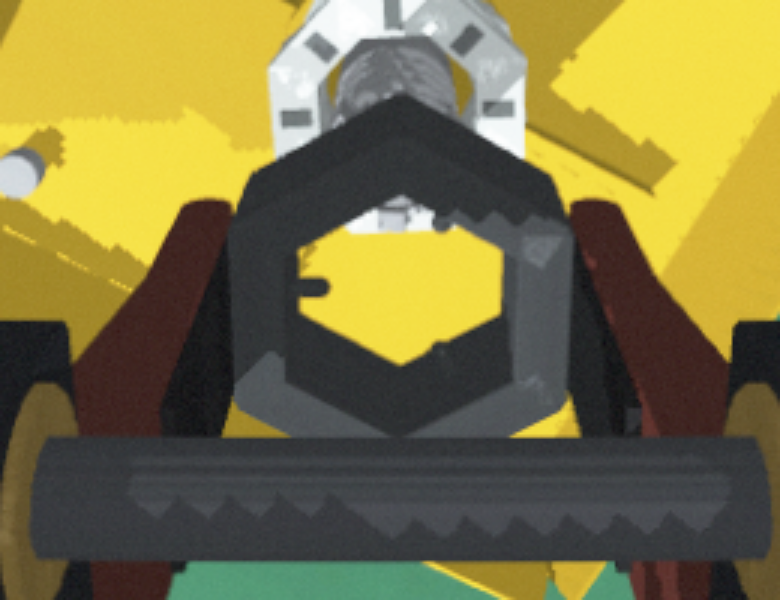

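Call:
{"fn": "drive_tool", "kwargs": {
  "series": [
    {"linear": [0,0,0],"turn": [0,0,1]},
    {"linear": [0,0,0],"turn": [0,0,1]},
    {"linear": [0,0,0],"turn": [0,0,1]},
    {"linear": [0,0,0],"turn": [0,0,1]},
    {"linear": [0,0,0],"turn": [0,0,1]}
  ]
}}

```text
t: 39.58
tcp_pos: [0.542, -0.0124, 0.1435]
tool_rot: [-179.9, 0.0, 148.2]
ft_force: [-0.6, 0.3, -2.4]
grip_width: 0.522
grip_force: 40.0
```

Call:
{"fn": "drive_tool", "kwargs": {
  "series": [
    {"linear": [0,0,0],"turn": [0,0,1]},
    {"linear": [0,0,0],"turn": [0,0,1]},
    {"linear": [0,0,0],"turn": [0,0,1]},
    {"linear": [0,0,0],"turn": [0,0,1]},
    {"linear": [0,0,0],"turn": [0,0,1]}
  ]
}}

```text
t: 40.0
tcp_pos: [0.542, -0.0125, 0.1434]
tool_rot: [-179.9, -0.0, 168.2]
ft_force: [0.0, -0.6, -1.9]
grip_width: 0.523
grip_force: 40.0
```

Call:
{"fn": "drive_tool", "kwargs": {
  "series": [
    {"linear": [0,0,0],"turn": [0,0,1]},
    {"linear": [0,0,0],"turn": [0,0,1]},
    {"linear": [0,0,0],"turn": [0,0,1]},
    {"linear": [0,0,0],"turn": [0,0,1]},
    {"linear": [0,0,0],"turn": [0,0,1]}
  ]
}}

```text
t: 40.42
tcp_pos: [0.5419, -0.0125, 0.1434]
tool_rot: [-179.9, -0.0, -171.8]
ft_force: [-0.0, 0.1, -0.8]
grip_width: 0.52
grip_force: 40.0
```

Call:
{"fn": "drive_tool", "kwargs": {
  "series": [
    {"linear": [0,0,0],"turn": [0,0,1]},
    {"linear": [0,0,0],"turn": [0,0,1]},
    {"linear": [0,0,0],"turn": [0,0,1]},
    {"linear": [0,0,0],"turn": [0,0,1]},
    {"linear": [0,0,0],"turn": [0,0,1]}
  ]
}}

```text
t: 40.83
tcp_pos: [0.542, -0.0125, 0.1434]
tool_rot: [-180.0, -0.0, -151.8]
ft_force: [0.1, 0.1, -1.5]
grip_width: 0.525
grip_force: 40.0
```

Call:
{"fn": "drive_tool", "kwargs": {
  "series": [
    {"linear": [0,0,0],"turn": [0,0,0]},
    {"linear": [0,0,0],"turn": [0,0,0]},
    {"linear": [0,0,0],"turn": [0,0,0]},
    {"linear": [0,0,0],"turn": [0,0,0]},
    {"linear": [0,0,0],"turn": [0,0,0]}
  ]
}}

```text
t: 41.25
tcp_pos: [0.542, -0.0101, 0.1435]
tool_rot: [-180.0, -0.0, -151.8]
ft_force: [0.0, -0.1, -1.3]
grip_width: 0.518
grip_force: 40.0
```

```bash
python3 -c "
from station import robot;s=robot.state();print(s['joint_pos'].round(1),s['tcp_pos'].round(4),s['tool_rot'].round(2),s['ft_force'])"
```

```text
[  5.6  20.9 -13.7 111.    6.5  48.8 106.7] [ 0.542  -0.0101  0.1435] [-1.7999e+02 -1.0000e-02 -1.5184e+02] [ 0.01561421 -0.13658233 -1.34949275]
```

Call:
{"fn": "drive_tool", "kwargs": {
  "series": [
    {"linear": [0,0.02,0],"turn": [0,0,-1]},
    {"linear": [0,0,-0.1],"turn": [0,0,-1]},
    {"linear": [0,0,-0.1],"turn": [0,0,-1]},
    {"linear": [0,0,-0.1],"turn": [0,0,-1]},
    {"linear": [0,0,-0.1],"turn": [0,0,-1]}
  ]
}}

```text
t: 41.67
tcp_pos: [0.542, -0.009, 0.1273]
tool_rot: [-180.0, 0.0, -172.0]
ft_force: [1.3, -0.2, -2.5]
grip_width: 0.521
grip_force: 40.0
```

Call:
{"fn": "drive_tool", "kwargs": {
  "series": [
    {"linear": [0,0,-0.1],"turn": [0,0,-1]},
    {"linear": [0,0,-0.1],"turn": [0,0,-1]},
    {"linear": [0,0,-0.1],"turn": [0,0,-1]},
    {"linear": [0,0,-0.1],"turn": [0,0,-1]},
    {"linear": [0,0,-0.1],"turn": [0,0,0]}
  ]
}}

```text
t: 42.08
tcp_pos: [0.5421, -0.0088, 0.1073]
tool_rot: [-180.0, 0.0, 172.1]
ft_force: [0.4, -0.3, -0.7]
grip_width: 0.52
grip_force: 40.0
```

Call:
{"fn": "drive_tool", "kwargs": {
  "series": [
    {"linear": [0,0,0],"turn": [0,0,0]},
    {"linear": [0,0,0],"turn": [0,0,0]},
    {"linear": [0,0,0],"turn": [0,0,0]},
    {"linear": [0,0,0],"turn": [0,0,0]}
  ]
}}

```text
t: 42.42
tcp_pos: [0.5423, -0.009, 0.1077]
tool_rot: [180.0, 0.0, 172.3]
ft_force: [-0.2, -0.6, -1.6]
grip_width: 0.521
grip_force: 40.0
```

Call:
{"fn": "drive_tool", "kwargs": {
  "series": [
    {"linear": [0,0,-0.1],"turn": [0,0,0]},
    {"linear": [0,0,-0.1],"turn": [0,0,0]},
    {"linear": [0,0,-0.05],"turn": [0,0,0]},
    {"linear": [0,0,-0.05],"turn": [0,0,0]},
    {"linear": [0,0,-0.05],"turn": [0,0,0]}
  ]
}}

```text
t: 42.83
tcp_pos: [0.5419, -0.009, 0.0931]
tool_rot: [-180.0, -0.0, 172.2]
ft_force: [-0.9, 0.5, 0.2]
grip_width: 0.519
grip_force: 40.0
```

Call:
{"fn": "drive_tool", "kwargs": {
  "series": [
    {"linear": [0,0,-0.05],"turn": [0,0,0]},
    {"linear": [0,0,-0.05],"turn": [0,0,0]},
    {"linear": [0,0,-0.03],"turn": [0,0,0]},
    {"linear": [0,0,0],"turn": [0,0,0]},
    {"linear": [0,0,0],"turn": [0,0,0]}
  ]
}}

```text
t: 43.25
tcp_pos: [0.542, -0.009, 0.0882]
tool_rot: [180.0, -0.0, 172.2]
ft_force: [0.3, -1.1, -1.6]
grip_width: 0.524
grip_force: 40.0
```

Nut is around the tip without side load. Feel down in half-millimetre rows.

Call:
{"fn": "drive_tool", "kwargs": {
  "series": [
    {"linear": [0,0,-0.02],"turn": [0,0,0]},
    {"linear": [0,0,-0.02],"turn": [0,0,0]},
    {"linear": [0,0,-0.02],"turn": [0,0,0]},
    {"linear": [0,0,0],"turn": [0,0,0]}
  ]
}}

```text
t: 43.58
tcp_pos: [0.5419, -0.009, 0.0857]
tool_rot: [-180.0, -0.0, 172.2]
ft_force: [-0.5, -0.0, -1.2]
grip_width: 0.519
grip_force: 40.0
```

Call:
{"fn": "drive_tool", "kwargs": {
  "series": [
    {"linear": [0,0,-0.02],"turn": [0,0,0]},
    {"linear": [0,0,-0.02],"turn": [0,0,0]},
    {"linear": [0,0,0],"turn": [0,0,0]}
  ]
}}

```text
t: 43.83
tcp_pos: [0.5419, -0.009, 0.0841]
tool_rot: [-180.0, -0.0, 172.2]
ft_force: [0.0, -0.3, -1.4]
grip_width: 0.52
grip_force: 40.0
```

Call:
{"fn": "drive_tool", "kwargs": {
  "series": [
    {"linear": [0,0,-0.02],"turn": [0,0,0]},
    {"linear": [0,0,0],"turn": [0,0,0]},
    {"linear": [0,0,0],"turn": [0,0,0]}
  ]
}}

```text
t: 44.08
tcp_pos: [0.542, -0.009, 0.0834]
tool_rot: [180.0, -0.0, 172.2]
ft_force: [0.4, -0.8, -1.6]
grip_width: 0.519
grip_force: 40.0
```

Call:
{"fn": "drive_tool", "kwargs": {
  "series": [
    {"linear": [0,0,-0.02],"turn": [0,0,0]},
    {"linear": [0,0,-0.02],"turn": [0,0,0]},
    {"linear": [0,0,0],"turn": [0,0,0]}
  ]
}}

```text
t: 44.33
tcp_pos: [0.5419, -0.0091, 0.0817]
tool_rot: [-180.0, -0.0, 172.2]
ft_force: [-0.9, -0.4, -1.3]
grip_width: 0.521
grip_force: 40.0
```

Call:
{"fn": "drive_tool", "kwargs": {
  "series": [
    {"linear": [0,0,-0.02],"turn": [0,0,0]},
    {"linear": [0,0,0],"turn": [0,0,0]},
    {"linear": [0,0,0],"turn": [0,0,0]}
  ]
}}

```text
t: 44.58
tcp_pos: [0.5419, -0.0092, 0.0811]
tool_rot: [-180.0, -0.0, 172.2]
ft_force: [-1.4, -0.7, -0.7]
grip_width: 0.519
grip_force: 40.0
```

Call:
{"fn": "drive_tool", "kwargs": {
  "series": [
    {"linear": [0,0,-0.02],"turn": [0,0,0]},
    {"linear": [0,0,0],"turn": [0,0,0]},
    {"linear": [0,0,0],"turn": [0,0,0]}
  ]
}}

```text
t: 44.83
tcp_pos: [0.542, -0.0094, 0.0803]
tool_rot: [-180.0, 0.0, 172.2]
ft_force: [-1.6, -2.6, 1.3]
grip_width: 0.517
grip_force: 40.0
```

Call:
{"fn": "drive_tool", "kwargs": {
  "series": [
    {"linear": [0,0,-0.02],"turn": [0,0,0]},
    {"linear": [0,0,0],"turn": [0,0,0]},
    {"linear": [0,0,0],"turn": [0,0,0]}
  ]
}}

```text
t: 45.08
tcp_pos: [0.5417, -0.0092, 0.0788]
tool_rot: [-180.0, -0.0, 172.2]
ft_force: [0.6, -1.2, -6.3]
grip_width: 0.524
grip_force: 40.0
```

Call:
{"fn": "drive_tool", "kwargs": {
  "series": [
    {"linear": [0,0,-0.02],"turn": [0,0,0]},
    {"linear": [0,0,0],"turn": [0,0,0]},
    {"linear": [0,0,0],"turn": [0,0,0]}
  ]
}}

```text
t: 45.33
tcp_pos: [0.5417, -0.0088, 0.0783]
tool_rot: [180.0, -0.0, 172.2]
ft_force: [0.1, -0.9, -5.7]
grip_width: 0.52
grip_force: 40.0
```

Call:
{"fn": "drive_tool", "kwargs": {
  "series": [
    {"linear": [0,0,0],"turn": [0,0,0]},
    {"linear": [0,0,0],"turn": [0,0,0]}
  ]
}}

```text
t: 45.5
tcp_pos: [0.5417, -0.0088, 0.0783]
tool_rot: [180.0, -0.0, 172.3]
ft_force: [0.6, -1.1, -6.9]
grip_width: 0.521
grip_force: 40.0
```

```bash
python3 -c "
from station import robot;s=robot.state();print(s['joint_pos'].round(1),s['tcp_pos'].round(4),s['tool_rot'].round(2),s['ft_force'],s['moment'],s['grip_width'])"
```

```text
[ -1.2  25.7  -5.6 114.    3.7  40.5  73.2] [ 0.5417 -0.0088  0.0783] [ 1.7999e+02 -4.0000e-02  1.7225e+02] [ 0.61090628 -1.05548943 -6.91217647] [-0.15210642 -0.11300012  0.0472107 ] 0.5210481286482403
```

Call:
{"fn": "drive_tool", "kwargs": {
  "series": [
    {"linear": [0,0,-0.02],"turn": [0,0,0]},
    {"linear": [0,0,0],"turn": [0,0,0]},
    {"linear": [0,0,0],"turn": [0,0,0]}
  ]
}}

```text
t: 45.75
tcp_pos: [0.542, -0.0087, 0.0779]
tool_rot: [180.0, 0.0, 172.3]
ft_force: [-0.6, -0.4, -5.5]
grip_width: 0.521
grip_force: 40.0
```

Call:
{"fn": "drive_tool", "kwargs": {
  "series": [
    {"linear": [0,0,-0.02],"turn": [0,0,0]},
    {"linear": [0,0,0],"turn": [0,0,0]},
    {"linear": [0,0,0],"turn": [0,0,0]}
  ]
}}

```text
t: 46.0
tcp_pos: [0.5424, -0.0088, 0.0773]
tool_rot: [180.0, 0.0, 172.2]
ft_force: [-0.7, -0.1, -2.2]
grip_width: 0.518
grip_force: 40.0
```

Call:
{"fn": "drive_tool", "kwargs": {
  "series": [
    {"linear": [0,0,-0.02],"turn": [0,0,0]},
    {"linear": [0,0,0],"turn": [0,0,0]},
    {"linear": [0,0,0],"turn": [0,0,0]}
  ]
}}

```text
t: 46.25
tcp_pos: [0.5422, -0.0089, 0.0764]
tool_rot: [180.0, 0.0, 172.2]
ft_force: [-0.4, 0.1, -2.0]
grip_width: 0.519
grip_force: 40.0
```

Call:
{"fn": "drive_tool", "kwargs": {
  "series": [
    {"linear": [0,0,-0.02],"turn": [0,0,0]},
    {"linear": [0,0,0],"turn": [0,0,0]},
    {"linear": [0,0,0],"turn": [0,0,0]}
  ]
}}

```text
t: 46.5
tcp_pos: [0.542, -0.009, 0.0754]
tool_rot: [180.0, -0.0, 172.2]
ft_force: [-0.6, -0.6, -1.4]
grip_width: 0.52
grip_force: 40.0
```

Call:
{"fn": "drive_tool", "kwargs": {
  "series": [
    {"linear": [0,0,-0.02],"turn": [0,0,0]},
    {"linear": [0,0,0],"turn": [0,0,0]},
    {"linear": [0,0,0],"turn": [0,0,0]}
  ]
}}

```text
t: 46.75
tcp_pos: [0.5422, -0.009, 0.0748]
tool_rot: [180.0, 0.0, 172.2]
ft_force: [0.3, -0.1, -0.6]
grip_width: 0.52
grip_force: 40.0
```

Call:
{"fn": "drive_tool", "kwargs": {
  "series": [
    {"linear": [0,0,-0.02],"turn": [0,0,0]},
    {"linear": [0,0,0],"turn": [0,0,0]},
    {"linear": [0,0,0],"turn": [0,0,0]}
  ]
}}

```text
t: 47.0
tcp_pos: [0.5423, -0.009, 0.0744]
tool_rot: [180.0, 0.0, 172.2]
ft_force: [-0.9, -0.4, 5.3]
grip_width: 0.52
grip_force: 40.0
```

Call:
{"fn": "drive_tool", "kwargs": {
  "series": [
    {"linear": [0,0,-0.02],"turn": [0,0,0]},
    {"linear": [0,0,0],"turn": [0,0,0]},
    {"linear": [0,0,0],"turn": [0,0,0]}
  ]
}}

```text
t: 47.25
tcp_pos: [0.5425, -0.009, 0.0741]
tool_rot: [180.0, 0.1, 172.2]
ft_force: [-2.8, -0.2, 10.8]
grip_width: 0.518
grip_force: 40.0
```

```bash
python3 - <<'E'
from h import *
s=robot.state();print(s['joint_pos'].round(1),s['tcp_pos'].round(4),s['ft_force'].round(1),s['moment'].round(2))
W=grab('wrist');S=grab('scene');D=grab('side')
b=D['image'][200:310,235:355];a=S['image'][160:270,245:365]
cv2.imwrite('pics/n1.png',np.hstack([cv2.resize(a,None,fx=3.3,fy=3.3,interpolation=2),cv2.resize(b,None,fx=3.3,fy=3.3,interpolation=2)]))
E
```

```text
[ -1.2  26.1  -5.6 114.1   3.8  39.9  73.1] [ 0.5425 -0.009   0.0741] [-2.8 -0.2 10.8] [-0.04  0.57 -0.05]
```

View pics/n1.png

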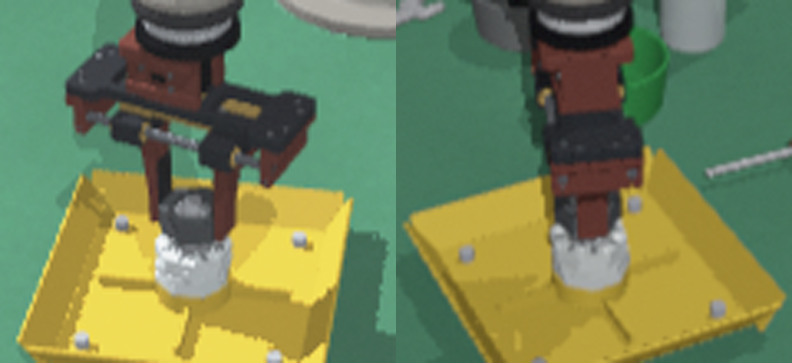

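Call:
{"fn": "drive_tool", "kwargs": {
  "series": [
    {"linear": [0,0,0.025],"turn": [0,0,0]},
    {"linear": [0,0,0.0075],"turn": [0,0,1]},
    {"linear": [0,0,0.0075],"turn": [0,0,1]},
    {"linear": [0,0,0],"turn": [0,0,0]},
    {"linear": [0,0,0],"turn": [0,0,0]}
  ]
}}

```text
t: 47.82
tcp_pos: [0.5423, -0.0092, 0.075]
tool_rot: [180.0, 0.0, -179.9]
ft_force: [-1.8, -0.0, 6.2]
grip_width: 0.52
grip_force: 40.0
```

```bash
cat > st.py <<'E'
from station import robot;s=robot.state();print('j7',s['joint_pos'][6].round(1),s['tcp_pos'].round(4),s['tool_rot'].round(1),'F',s['ft_force'].round(1),'M',s['moment'].round(2),'g',round(s['grip_width'],3))
E
python3 st.py
```

```text
j7 79.8 [ 0.5423 -0.0092  0.075 ] [ 180.     0.  -179.9] F [-1.8 -0.   6.2] M [-0.05  0.18 -0.  ] g 0.52
```

Call:
{"fn": "drive_tool", "kwargs": {
  "series": [
    {"linear": [0,0,-0.0075],"turn": [0,0,-1]},
    {"linear": [0,0,-0.0075],"turn": [0,0,-1]},
    {"linear": [0,0,-0.0075],"turn": [0,0,-1]},
    {"linear": [0,0,-0.0075],"turn": [0,0,-1]},
    {"linear": [0,0,-0.0075],"turn": [0,0,-1]}
  ]
}}

```text
t: 48.23
tcp_pos: [0.5429, -0.0093, 0.0736]
tool_rot: [180.0, 0.1, 159.9]
ft_force: [0.6, -0.7, 4.6]
grip_width: 0.518
grip_force: 40.0
```

Call:
{"fn": "drive_tool", "kwargs": {
  "series": [
    {"linear": [0,0,0],"turn": [0,0,0]},
    {"linear": [0,0,0],"turn": [0,0,0]}
  ]
}}

```text
t: 48.4
tcp_pos: [0.5426, -0.0091, 0.0735]
tool_rot: [180.0, 0.1, 160.3]
ft_force: [0.9, -0.4, 4.3]
grip_width: 0.52
grip_force: 40.0
```

```bash
python3 st.py
```

```text
j7 63.0 [ 0.5426 -0.0091  0.0735] [1.800e+02 1.000e-01 1.603e+02] F [ 0.9 -0.4  4.3] M [-0.18 -0.04 -0.07] g 0.52
```

Call:
{"fn": "drive_tool", "kwargs": {
  "series": [
    {"linear": [0,0,-0.0075],"turn": [0,0,-1]},
    {"linear": [0,0,-0.0075],"turn": [0,0,-1]},
    {"linear": [0,0,-0.0075],"turn": [0,0,-1]},
    {"linear": [0,0,-0.0075],"turn": [0,0,-1]},
    {"linear": [0,0,-0.0075],"turn": [0,0,-1]}
  ]
}}

```text
t: 48.82
tcp_pos: [0.543, -0.0091, 0.0721]
tool_rot: [179.9, 0.1, 140.1]
ft_force: [0.8, -0.4, 4.0]
grip_width: 0.517
grip_force: 40.0
```

Call:
{"fn": "drive_tool", "kwargs": {
  "series": [
    {"linear": [0,0,-0.0075],"turn": [0,0,-1]},
    {"linear": [0,0,-0.0075],"turn": [0,0,-1]},
    {"linear": [0,0,-0.0075],"turn": [0,0,-1]},
    {"linear": [0,0,-0.0075],"turn": [0,0,-1]},
    {"linear": [0,0,-0.0075],"turn": [0,0,-1]}
  ]
}}

```text
t: 49.23
tcp_pos: [0.5429, -0.0093, 0.0706]
tool_rot: [179.9, 0.1, 120.1]
ft_force: [0.9, -1.0, 5.0]
grip_width: 0.52
grip_force: 40.0
```

```bash
python3 st.py
```

```text
j7 29.4 [ 0.5429 -0.0093  0.0706] [1.799e+02 1.000e-01 1.201e+02] F [ 0.9 -1.   5. ] M [-0.33 -0.1   0.04] g 0.52
```

Running freely along the helix. About 11 mm (≈145°) to go.

Call:
{"fn": "drive_tool", "kwargs": {
  "series": [
    {"linear": [0,0,-0.0075],"turn": [0,0,-1]},
    {"linear": [0,0,-0.0075],"turn": [0,0,-1]},
    {"linear": [0,0,-0.0075],"turn": [0,0,-1]},
    {"linear": [0,0,-0.0075],"turn": [0,0,-1]},
    {"linear": [0,0,-0.0075],"turn": [0,0,-1]}
  ]
}}

```text
t: 49.65
tcp_pos: [0.5426, -0.0094, 0.069]
tool_rot: [179.9, 0.0, 100.1]
ft_force: [0.0, -1.7, 5.2]
grip_width: 0.517
grip_force: 40.0
```

Call:
{"fn": "drive_tool", "kwargs": {
  "series": [
    {"linear": [0,0,-0.0075],"turn": [0,0,-1]},
    {"linear": [0,0,-0.0075],"turn": [0,0,-1]},
    {"linear": [0,0,-0.0075],"turn": [0,0,-1]},
    {"linear": [0,0,-0.0075],"turn": [0,0,-1]},
    {"linear": [0,0,-0.0075],"turn": [0,0,-1]}
  ]
}}

```text
t: 50.07
tcp_pos: [0.5427, -0.0092, 0.0676]
tool_rot: [179.9, -0.0, 80.1]
ft_force: [0.1, 0.1, 5.2]
grip_width: 0.519
grip_force: 40.0
```

Call:
{"fn": "drive_tool", "kwargs": {
  "series": [
    {"linear": [0,0,-0.0075],"turn": [0,0,-1]},
    {"linear": [0,0,-0.0075],"turn": [0,0,-1]},
    {"linear": [0,0,-0.0075],"turn": [0,0,-1]},
    {"linear": [0,0,-0.0075],"turn": [0,0,-1]},
    {"linear": [0,0,-0.0075],"turn": [0,0,-1]}
  ]
}}

```text
t: 50.48
tcp_pos: [0.543, -0.0098, 0.0662]
tool_rot: [179.9, -0.0, 60.1]
ft_force: [-0.3, -1.7, 8.1]
grip_width: 0.523
grip_force: 40.0
```

Call:
{"fn": "drive_tool", "kwargs": {
  "series": [
    {"linear": [0,0,-0.0075],"turn": [0,0,-1]},
    {"linear": [0,0,-0.0075],"turn": [0,0,-1]},
    {"linear": [0,0,-0.0075],"turn": [0,0,-1]},
    {"linear": [0,0,-0.0075],"turn": [0,0,-1]},
    {"linear": [0,0,-0.0075],"turn": [0,0,-1]}
  ]
}}

```text
t: 50.9
tcp_pos: [0.5424, -0.0101, 0.0645]
tool_rot: [179.9, -0.0, 40.1]
ft_force: [-0.8, -2.9, 6.5]
grip_width: 0.518
grip_force: 40.0
```

```bash
python3 st.py
```

```text
j7 -35.3 [ 0.5424 -0.0101  0.0645] [179.9  -0.   40.1] F [-0.8 -2.9  6.5] M [-0.7   0.26  0.04] g 0.518
```

Call:
{"fn": "drive_tool", "kwargs": {
  "series": [
    {"linear": [0,0,-0.0075],"turn": [0,0,-1]},
    {"linear": [0,0,-0.0075],"turn": [0,0,-1]},
    {"linear": [0,0,-0.0075],"turn": [0,0,-1]},
    {"linear": [0,0,-0.0075],"turn": [0,0,-1]},
    {"linear": [0,0,-0.0075],"turn": [0,0,-1]}
  ]
}}

```text
t: 51.32
tcp_pos: [0.5423, -0.0101, 0.063]
tool_rot: [179.9, -0.0, 20.1]
ft_force: [-0.6, -2.5, 6.4]
grip_width: 0.523
grip_force: 40.0
```

Call:
{"fn": "drive_tool", "kwargs": {
  "series": [
    {"linear": [0,0,-0.0075],"turn": [0,0,-1]},
    {"linear": [0,0,-0.0075],"turn": [0,0,-1]},
    {"linear": [0,0,-0.0075],"turn": [0,0,-1]},
    {"linear": [0,0,-0.0075],"turn": [0,0,-1]}
  ]
}}

```text
t: 51.65
tcp_pos: [0.5427, -0.01, 0.0619]
tool_rot: [179.9, -0.1, 4.1]
ft_force: [-0.7, -2.2, 7.8]
grip_width: 0.524
grip_force: 40.0
```

```bash
python3 st.py
```

```text
j7 -63.4 [ 0.5427 -0.01    0.0619] [ 1.799e+02 -1.000e-01  4.100e+00] F [-0.7 -2.2  7.8] M [-0.65  0.23  0.07] g 0.524
```

Call:
{"fn": "drive_tool", "kwargs": {
  "series": [
    {"linear": [0,0,-0.0075],"turn": [0,0,-1]},
    {"linear": [0,0,-0.0075],"turn": [0,0,-1]},
    {"linear": [0,0,-0.0075],"turn": [0,0,-1]},
    {"linear": [0,0,-0.0075],"turn": [0,0,-1]}
  ]
}}

```text
t: 51.98
tcp_pos: [0.5426, -0.0102, 0.0606]
tool_rot: [179.9, -0.1, -11.9]
ft_force: [-0.4, -2.3, 5.3]
grip_width: 0.519
grip_force: 40.0
```

Call:
{"fn": "drive_tool", "kwargs": {
  "series": [
    {"linear": [0,0,-0.0075],"turn": [0,0,-1]},
    {"linear": [0,0,-0.0075],"turn": [0,0,-1]}
  ]
}}

```text
t: 52.15
tcp_pos: [0.5425, -0.0102, 0.06]
tool_rot: [180.0, -0.1, -19.9]
ft_force: [-0.3, -3.1, 6.7]
grip_width: 0.521
grip_force: 40.0
```

```bash
python3 st.py
```

```text
j7 -82.0 [ 0.5425 -0.0102  0.06  ] [ 1.80e+02 -1.00e-01 -1.99e+01] F [-0.3 -3.1  6.7] M [-0.66  0.25  0.05] g 0.521
```

Call:
{"fn": "drive_tool", "kwargs": {
  "series": [
    {"linear": [0,0,-0.0075],"turn": [0,0,-1]},
    {"linear": [0,0,0],"turn": [0,0,0]}
  ]
}}

```text
t: 52.32
tcp_pos: [0.5424, -0.0101, 0.0596]
tool_rot: [179.9, -0.1, -23.9]
ft_force: [-0.8, -2.1, 7.7]
grip_width: 0.519
grip_force: 40.0
```

Call:
{"fn": "drive_tool", "kwargs": {
  "series": [
    {"linear": [0,0,-0.0075],"turn": [0,0,-1]},
    {"linear": [0,0,0],"turn": [0,0,0]}
  ]
}}

```text
t: 52.48
tcp_pos: [0.5425, -0.01, 0.0596]
tool_rot: [180.0, -0.1, -27.9]
ft_force: [-1.6, -1.5, 10.7]
grip_width: 0.522
grip_force: 40.0
```

Call:
{"fn": "drive_tool", "kwargs": {
  "series": [
    {"linear": [0,0,-0.0075],"turn": [0,0,-1]},
    {"linear": [0,0,0],"turn": [0,0,0]}
  ]
}}

```text
t: 52.65
tcp_pos: [0.5425, -0.01, 0.0595]
tool_rot: [180.0, -0.1, -31.9]
ft_force: [-2.6, -2.2, 13.3]
grip_width: 0.522
grip_force: 40.0
```

```bash
python3 st.py
```

```text
j7 -91.3 [ 0.5425 -0.01    0.0595] [ 1.80e+02 -1.00e-01 -3.19e+01] F [-2.6 -2.2 13.3] M [-0.25  0.67 -0.17] g 0.522
```

Call:
{"fn": "drive_tool", "kwargs": {
  "series": [
    {"linear": [0,0,0.01],"turn": [0,0,-1]},
    {"linear": [0,0,0],"turn": [0,0,0]}
  ]
}}

```text
t: 52.82
tcp_pos: [0.5423, -0.0097, 0.0596]
tool_rot: [180.0, -0.0, -35.9]
ft_force: [-0.9, -0.3, 9.6]
grip_width: 0.522
grip_force: 40.0
```

Call:
{"fn": "drive_tool", "kwargs": {
  "series": [
    {"linear": [0,0,0],"turn": [0,0,-1]},
    {"linear": [0,0,0],"turn": [0,0,0]}
  ]
}}

```text
t: 52.98
tcp_pos: [0.5423, -0.0095, 0.0595]
tool_rot: [-180.0, -0.0, -39.9]
ft_force: [-1.7, -0.5, 9.0]
grip_width: 0.521
grip_force: 40.0
```

```bash
python3 st.py
```

```text
j7 -97.6 [ 0.5423 -0.0095  0.0595] [-180.    -0.   -39.9] F [-1.7 -0.5  9. ] M [-0.05  0.44 -0.18] g 0.521
```

Call:
{"fn": "drive_tool", "kwargs": {
  "series": [
    {"linear": [0,0,0],"turn": [0,0,-1]},
    {"linear": [0,0,0],"turn": [0,0,-1]},
    {"linear": [0,0,0],"turn": [0,0,0]}
  ]
}}

```text
t: 53.23
tcp_pos: [0.5424, -0.0093, 0.0596]
tool_rot: [-180.0, -0.0, -47.9]
ft_force: [-1.0, 0.4, 9.8]
grip_width: 0.522
grip_force: 40.0
```

```bash
python3 st.py
```

```text
j7 -103.9 [ 0.5424 -0.0093  0.0596] [-180.    -0.   -47.9] F [-1.   0.4  9.8] M [ 0.12  0.41 -0.13] g 0.522
```

Call:
{"fn": "drive_tool", "kwargs": {
  "series": [
    {"linear": [0,0,0],"turn": [0,0,-1]},
    {"linear": [0,0,0],"turn": [0,0,-1]},
    {"linear": [0,0,0],"turn": [0,0,0]}
  ]
}}

```text
t: 53.48
tcp_pos: [0.5426, -0.0092, 0.0596]
tool_rot: [-180.0, -0.0, -55.9]
ft_force: [-0.9, 0.9, 9.8]
grip_width: 0.519
grip_force: 40.0
```

```bash
python3 st.py
```

```text
j7 -110.2 [ 0.5426 -0.0092  0.0596] [-180.    -0.   -55.9] F [-0.9  0.9  9.8] M [ 0.16  0.34 -0.14] g 0.519
```

Call:
{"fn": "drive_tool", "kwargs": {
  "series": [
    {"linear": [0,0,0],"turn": [0,0,-1]},
    {"linear": [0,0,0],"turn": [0,0,-1]},
    {"linear": [0,0,0],"turn": [0,0,0]}
  ]
}}

```text
t: 53.73
tcp_pos: [0.5425, -0.0092, 0.0596]
tool_rot: [-180.0, -0.0, -63.9]
ft_force: [-1.6, -0.2, 9.4]
grip_width: 0.524
grip_force: 40.0
```

```bash
python3 st.py
```

```text
j7 -116.5 [ 0.5425 -0.0092  0.0596] [-180.    -0.   -63.9] F [-1.6 -0.2  9.4] M [ 0.18  0.35 -0.13] g 0.524
```

Call:
{"fn": "drive_tool", "kwargs": {
  "series": [
    {"linear": [0,0,0],"turn": [0,0,-1]},
    {"linear": [0,0,0],"turn": [0,0,0]}
  ]
}}

```text
t: 53.9
tcp_pos: [0.5424, -0.0094, 0.0595]
tool_rot: [-180.0, -0.0, -67.9]
ft_force: [-1.5, -0.5, 10.0]
grip_width: 0.523
grip_force: 40.0
```

```bash
python3 st.py
```

```text
j7 -119.7 [ 0.5424 -0.0094  0.0595] [-180.    -0.   -67.9] F [-1.5 -0.5 10. ] M [ 0.11  0.41 -0.14] g 0.523
```

Call:
{"fn": "drive_tool", "kwargs": {
  "series": [
    {"linear": [0,0,0],"turn": [0,0,-1]},
    {"linear": [0,0,0],"turn": [0,0,0]}
  ]
}}

```text
t: 54.07
tcp_pos: [0.5421, -0.0095, 0.0595]
tool_rot: [180.0, -0.0, -71.8]
ft_force: [-2.1, -0.3, 10.7]
grip_width: 0.52
grip_force: 40.0
```

```bash
python3 st.py
```

```text
j7 -122.8 [ 0.5421 -0.0095  0.0595] [180.   -0.  -71.8] F [-2.1 -0.3 10.7] M [ 0.11  0.52 -0.02] g 0.52
```

Call:
{"fn": "drive_tool", "kwargs": {
  "series": [
    {"linear": [0,0,0],"turn": [0,0,-1]},
    {"linear": [0,0,0],"turn": [0,0,0]}
  ]
}}

```text
t: 54.23
tcp_pos: [0.5419, -0.0096, 0.0595]
tool_rot: [180.0, -0.0, -75.8]
ft_force: [-2.8, -0.3, 10.9]
grip_width: 0.524
grip_force: 40.0
```

```bash
python3 st.py
```

```text
j7 -126.0 [ 0.5419 -0.0096  0.0595] [180.   -0.  -75.8] F [-2.8 -0.3 10.9] M [-0.07  0.6   0.12] g 0.524
```

Call:
{"fn": "drive_tool", "kwargs": {
  "series": [
    {"linear": [0,0,0],"turn": [0,0,0]},
    {"linear": [0,0,0],"turn": [0,0,0]},
    {"linear": [0,0,0],"turn": [0,0,0]},
    {"linear": [0,0,0],"turn": [0,0,0]},
    {"linear": [0,0,0],"turn": [0,0,0]}
  ],
  "grip": 0.8
}}

```text
t: 54.65
tcp_pos: [0.5418, -0.0088, 0.0589]
tool_rot: [180.0, 0.0, -75.7]
ft_force: [-0.4, 0.3, 0.1]
grip_width: 0.798
grip_force: 0.0
```

Call:
{"fn": "drive_tool", "kwargs": {
  "series": [
    {"linear": [0,0,0.2],"turn": [0,0,0]},
    {"linear": [0,0,0.7],"turn": [0,0,0]},
    {"linear": [0,0,0.9],"turn": [0,0,0]},
    {"linear": [0,0,0.9],"turn": [0,0,0]},
    {"linear": [0,0,0.9],"turn": [0,0,0]}
  ]
}}

```text
t: 55.07
tcp_pos: [0.5415, -0.0094, 0.2051]
tool_rot: [180.0, -0.0, -75.8]
ft_force: [0.7, 0.7, -0.2]
grip_width: 0.803
grip_force: 0.0
```

Call:
{"fn": "drive_tool", "kwargs": {
  "series": [
    {"linear": [0,0,0.3],"turn": [0,0,0]},
    {"linear": [0,0,0],"turn": [0,0,0]},
    {"linear": [0,0,0],"turn": [0,0,0]},
    {"linear": [0,0,0],"turn": [0,0,0]}
  ]
}}

```text
t: 55.4
tcp_pos: [0.5412, -0.0085, 0.214]
tool_rot: [179.9, 0.0, -75.7]
ft_force: [0.8, -0.1, -0.7]
grip_width: 0.803
grip_force: 0.0
```

```bash
python3 - <<'E'
from h import *
W=grab('wrist');S=grab('scene');D=grab('side')
def rz(i,w,h): return cv2.resize(i,(w,h),interpolation=2)
x,y=[int(v) for v in proj(W,[[.542,-.009,.07]])[0]]; print(x,y)
top=np.hstack([rz(S['image'][190:280,250:350],400,360),rz(D['image'][230:320,240:340],400,360)])
bot=np.hstack([rz(W['image'][max(0,y-60):y+60,max(0,x-60):x+60],240,240),rz(S['image'][140:340,130:510],560,240)])
cv2.imwrite('pics/fin.png',np.vstack([top,bot]))
E
python3 st.py
```

```text
319 228
j7 -135.9 [ 0.5412 -0.0089  0.2139] [179.9   0.  -75.8] F [-0.1 -0.7  0.6] M [ 0.13  0.04 -0.04] g 0.8
```

View pics/fin.png

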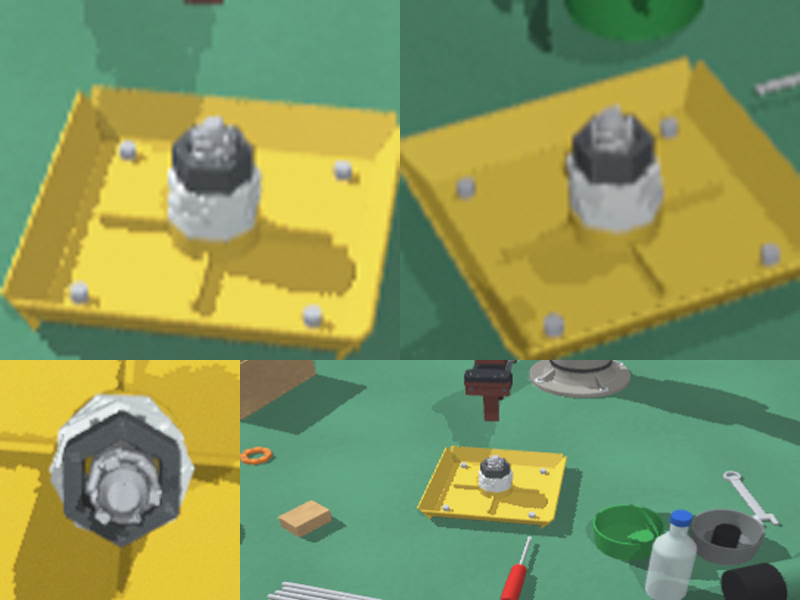

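The final picture shows the nut seated flat on the four-ring stack with the stud end standing proud of it. The cap is in the grey tub, and the driver, box, bottle, spanner, orange ring and green tub in view appear undisturbed.

```bash
python3 -c "
from station import robot;print(robot.finish_job())"
```

```text
the job is handed in; nothing more can be done
None
```

The job is handed in: the cap is in the grey tub, all four white rings are stacked on the stud, and the nut is screwed home on them and released. It dropped into the thread as I set it down, so I turned it back only 8° before screwing it on.

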